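Set the ice crusher to coarse and load it with the scoop

ROBOT

A 6-joint arm with a two-finger parallel gripper is mounted at the origin on the work surface. World frame = base frame: x ahead of the robot, y to its left, z up, the work surface at z = 0. Lengths are in m, angles in rad, forces in N, time in s.
With the tool pointing down it reaches from about 0.3 to 0.875 m from the base axis. Payload 6.4 kg.
Tool frame: the origin (TCP) lies on the centre line of the jaws, within the pads' length; the fingertips stand 8 mm ahead of it and the grasp point (between the pads) lies 11 mm behind it; z points along the fingers, y is the line along which they close (so a half turn about z gives the same grasp; the last joint's range is limited). The gripper opens to 85 mm and grips with 20 to 120 N. Pads are 22 mm wide; open, the fingers measure 114 mm over their backs; the gripper's body (76 mm by 85 mm) begins 54 mm behind the grasp point. The pads swing forward as they close: fully open they stand 13 mm farther back than shut.
Start: joints at [-1.542, 0.181, 1.607, -0, 1.354, -0.206], TCP at [0.134, -0.559, 0.239] pointing down, gripper open.
Joint ranges: [-2.99, 2.99], [-0.89, 2.07], [0.3, 2.58], [-1.14, 4.28], [0, 2.63], [-3.12, 3.12]. Speed limits (rad/s): [2.57, 2.57, 3.01, 3.14, 3.14, 3.14].

INTERFACE

Orientations are given as a unit quaternion [w, x, y, z].
In Python, from bench import ctrl gives the robot as it stands.
- The arm moves only by the shell command python3 -m handwheel 'ROWS' [OPENING]. ROWS is JSON, a list that holds one entry, the list of rows, each a list of 4 numbers: the shift along the tool's x, y, z each as a share of 20 cm, from -1 to 1, then the turn about the tool's z as a share of 1.5 rad, from -1 to 1. In form: [[[x, y, z, twist], ...]]. A call has 1 to 10 rows; each row is the pose to reach, as a shift and turn from the pose commanded when the call began, along the tool's axes at that moment; what a row does not reach only later rows make up. A row lasts 1/8 s, in which the tool goes at most 62.5 mm and 10.7 degrees, less where a joint would pass 70% of its speed; a pose out of reach is approached as far as the arm can. A call with a number of a shift or a turn outside -1 to 1 is refused whole. A call with a gripper value outside its range is refused whole. OPENING is the finger opening in mm, from 0 to 85.4, set as the call begins (- or left out, the last holds). The fingers move at their own pace and stop on an object; the grip force is fixed at half the most. Time passes only in rows, so rows that repeat a pose let the fingers close. It gives the time, the measured TCP pose, the force, the opening and the grip force at its end, in the units of the state.
- ctrl.get_obs(): the state, without advancing time (a new reading comes with each control period).
- ctrl.camera(name): name is "scene" or "side" or "wrist"; returns a dict with "color" (420x560x3 uint8, red, green, blue), "range_z" (420x560 float32, m along the optical axis (not along the pixel's ray), 0 where there is no reading), "K" (3x3 intrinsics, pixels), "pose" (4x4, takes a point from camera to world coordinates); the wrist camera has in their place "T_tool_cam" (4x4, takes a point from camera to tool coordinates, whose origin is the TCP and whose axes are the flange's). Camera axes: x right, y down, z forward; pixel columns grow to the right and rows downward; lengths in m; the calibration is good to about 2 mm. The wrist camera is an equidistant fisheye: a pixel r from the principal point sees the ray r / f radians off the axis. A picture is of the moment at which its call begins: read the wrist's pose just before it.
- ctrl.hand_in(): hands the job in; it is judged then, once.
The state is a dict: "time_s": time; "q": joint angles; "dq": joint speeds; "joint_efforts": joint torques, N m; "eef_pos": TCP position; "eef_rot": TCP orientation; "wrist_force": force on the tool from outside, world axes, zero at the start; "torque": the same for the moment, N m; "opening": opening from 0.0 (shut) to 1.0 (fully open); "grasp_force": force on a finger pad.
Only numpy, scipy, OpenCV 4.12 (cv2) and the standard library are available. Lean on these libraries where they do the work, as an engineer would, in place of code of your own. Each camera call takes 0.05 s, during which the arm holds its last target. There are 200 camera calls.

TASK

Get the ice crusher ready for a glass of coarse ice: first slide its red size selector all the way to the coarse stop (the end with the big squares), then use the scoop to load at least three pieces of ice from the blue bin into the hopper on top. Touch the ice only with the scoop, not the fingers, and leave the lunchbox, mould, tongs, glasses and bottle where they stand. At the end the selector is still at coarse, all the ice is either in the hopper or in the bin, and the scoop lies level on its white rest.

Things in the scene. Friction and masses are not known exactly. Their poses are not given: they have to be found in the camera images.
- crusher: White ice crusher, fixed, on one half of the cart, the ice bin on the other; 180 (x) by 148 (y) mm, 205 high. Origin: its foot's centre; x to its rear, z up; front (-x) faces the cart's right side (-y). The console slopes from x = -90, z = 70 up to x = -5, z = 125 mm (33 deg from level). The hopper's front rim (x = -28, z = 205) stands over it, so a gripper pointing straight down there hits it.
- hopper (a point): Centre of the clear hopper's open mouth, at x = 32, y = 0, z = 205 mm in the crusher's frame. The mouth is 114 mm (crusher x) by 130 mm (crusher y) inside, walls 3 mm; it tapers to a closed floor 60 by 76 mm, 65 mm below the rim.
- selector (a joint): Size selector: travel in m along the crusher's +y, across the console. 0 = fine stop (nine small blue squares), 0.060 = coarse stop (two big blue squares; the left end for someone facing the console). Starts anywhere from 0 to 0.03, rubs with about 2 N and stays where it is left.
- selector_grip (a point): Point to grip, inside the red selector grip, 22 mm out from the console. The grip is 14 mm wide (along the travel), 26 mm up the slope and stands 28 mm out of the console. Site axes: x up the slope, y along the travel to coarse, z out along the console's normal, which leans 33 deg from vertical to the front. Nothing stands beside the grip.
- bin: Blue open ice bin, fixed. Origin: centre of its underside; x along its length (roughly across the cart), y across, z up. Inner floor 190 (x) by 100 (y) mm, 4 mm above the cart; side walls upright; both ends lean outward 10 deg from vertical, so the mouth is 210 by 100 mm at the rim, 60 mm above the cart. Walls 3 mm; both ends alike.
- ice1: A piece of bullet ice: round-ended rod 26 mm in diameter, 34 mm long (along its own y), 13 g; origin at its centre. Wet and slippery: it slides off the scoop when that slopes more than about 10 deg. All start in one layer in the bin, more towards its +x end: about 55 mm of floor is bare at the other end.
- ice2: A piece of bullet ice: round-ended rod 26 mm in diameter, 34 mm long (along its own y), 13 g; origin at its centre. Wet and slippery: it slides off the scoop when that slopes more than about 10 deg. All start in one layer in the bin, more towards its +x end: about 55 mm of floor is bare at the other end.
- ice3: A piece of bullet ice: round-ended rod 26 mm in diameter, 34 mm long (along its own y), 13 g; origin at its centre. Wet and slippery: it slides off the scoop when that slopes more than about 10 deg. All start in one layer in the bin, more towards its +x end: about 55 mm of floor is bare at the other end.
- ice4: A piece of bullet ice: round-ended rod 26 mm in diameter, 34 mm long (along its own y), 13 g; origin at its centre. Wet and slippery: it slides off the scoop when that slopes more than about 10 deg. All start in one layer in the bin, more towards its +x end: about 55 mm of floor is bare at the other end.
- ice5: A piece of bullet ice: round-ended rod 26 mm in diameter, 34 mm long (along its own y), 13 g; origin at its centre. Wet and slippery: it slides off the scoop when that slopes more than about 10 deg. All start in one layer in the bin, more towards its +x end: about 55 mm of floor is bare at the other end.
- ice6: A piece of bullet ice: round-ended rod 26 mm in diameter, 34 mm long (along its own y), 13 g; origin at its centre. Wet and slippery: it slides off the scoop when that slopes more than about 10 deg. All start in one layer in the bin, more towards its +x end: about 55 mm of floor is bare at the other end.
- scoop: Aluminium ice scoop, about 160 g, level on its rest. Origin: underside of the bowl; x forward to the lip, y across, z up. Bowl: flat bottom 3 mm thick from x = -50 (back wall) to the thin lip at x = 60, 81 mm wide outside; side walls 38 mm high at the back, falling to 6 at x = 50. Black handle, flat upright sides, 24 wide, 16 thick, from x = -51, z = 30 to x = -145, z = 74 mm.
- scoop_grip (a point): Middle of the scoop's handle, at x = -98, z = 52 mm in the scoop's frame; axes as the scoop's. Gripping across y suits a gripper from above.
- scoop_lip (a point): Middle of the scoop's lip, at x = 60, z = 0 mm in the scoop's frame.
- rest: White ceramic scoop rest, fixed, 150 mm (x) by 112 mm (y), top 6 mm above the cart, with a rim 3 mm higher along both sides and the front. Origin: centre of its underside; x points the way the scoop's lip points as it lies there, z up.
- tumbler: Bystander: empty glass tumbler, 72 mm across, 110 high; origin at its foot. It or the straw holder stands beyond the bin or the crusher on each side.
- straw_holder: Bystander: green glass holder 60 mm across, 120 high, with a steel straw up to 217 mm; origin at its foot.
- lunchbox: Bystander: red plastic lunchbox 136 by 198 mm, 63 high, at the front right, beside the scoop; origin at its underside.
- mould: Bystander: orange sandwich mould 138 by 112 mm, 34 high, at one front side; origin at its underside.
- tongs: Bystander: steel serving tongs 235 by 50 mm, 26 high, at the other front side, along x; origin at the underside.
- syrup: Bystander: amber syrup bottle 56 mm across, 170 high, behind the bin and the crusher; origin at its foot.

How it is judged:
By the outcome, as a careful person would: the job done as asked, in the order asked, and still so for the second after the job is handed in, with the robot touching nothing.
It also fails if it takes over 72 s, if anything falls off the work surface, if the arm or the gripper's body presses on something with over 40 N, if the wrist force passes 120 N, or if a joint passes its speed limit or range.

## Working session

There is one attempt and no reset: what is moved stays moved. The work goes in short steps, Python scripts to look and compute and a shell command to move; the robot and the scene stay as the last step left them, time stands still between calls to the robot, and variables do not carry over. Pictures are saved under pics/ and viewed, at most 10 in all, crops included, and the job is handed in when it is done.

```bash
mkdir -p pics; ls; cat > h.py <<'E'
import numpy as np, cv2
from bench import ctrl
from scipy.spatial.transform import Rotation as R
def shot(n):
    c=ctrl.camera(n); np.savez(f'pics/{n}.npz',**c); return c
def cloud(c):
    K=c['K'];z=c['range_z'];v,u=np.indices(z.shape)
    P=np.stack([(u-K[0,2])/K[0,0]*z,(v-K[1,2])/K[1,1]*z,z],-1)
    W=P@c['pose'][:3,:3].T+c['pose'][:3,3]; W[z==0]=np.nan; return W
def save(n,im): cv2.imwrite('pics/'+n,im[...,::-1])
E
python3 - <<'E'
from h import *
print(ctrl.get_obs())
a=shot('scene');b=shot('side');save('s1.png',a['color']);save('d1.png',b['color'])
print(a['pose'],b['pose'])
E
```

```text
pics
{'time_s': 0.0, 'q': array([-1.54228701e+00,  1.81553183e-01,  1.60802682e+00, -2.54241838e-06,
        1.35378084e+00, -2.06281080e-01]), 'dq': array([ 0.00080346,  0.00130811,  0.00023144,  0.00018503, -0.00089056,
        0.00042976]), 'joint_efforts': array([ 2.26209511e-05, -4.44876730e+01, -3.51340699e+01, -2.24633491e-04,
        9.02499160e-03,  2.46044657e-06]), 'eef_pos': array([ 0.13377852, -0.55866245,  0.23836822]), 'eef_rot': array([-8.80712328e-04,  9.93116674e-01,  1.17125959e-01,  7.72436418e-05]), 'wrist_force': array([0.20737652, 0.35685091, 0.58046557]), 'torque': array([-0.03619515, -0.0279251 , -0.02863285]), 'grasp_force': 0.0, 'opening': 0.9996297944340713}
[[-0.7410703   0.55320893 -0.38049269  1.02672237]
 [ 0.67128123  0.59863111 -0.43706098  0.50754265]
 [-0.01401127 -0.57931051 -0.81498651  1.09856161]
 [ 0.          0.          0.          1.        ]] [[-0.9827506  -0.1162573   0.14382452  0.37727818]
 [-0.18485605  0.6403632  -0.74549528  0.95584381]
 [-0.00543067 -0.75922277 -0.65080819  0.98144079]
 [ 0.          0.          0.          1.        ]]
```

View pics/s1.png

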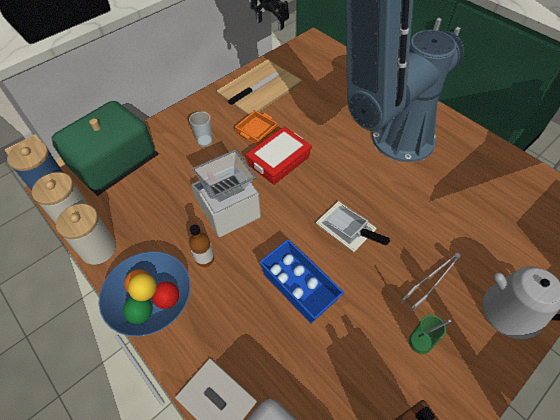

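View pics/d1.png

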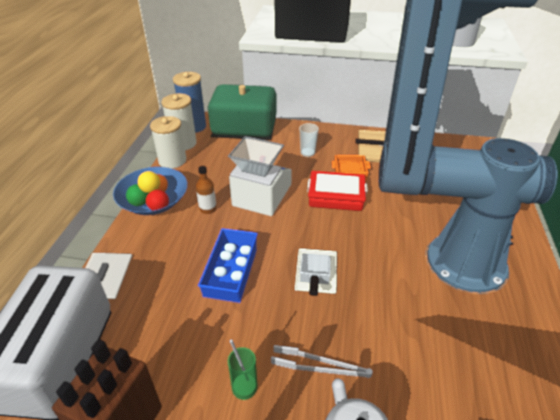

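Scene view: crusher at (228,195), bin at (300,280) with its bare end toward (325,305), scoop on its rest at (345,222), handle tip at (388,238). Now metric measurements.

```bash
cat > m.py <<'E'
from h import *
for n in ('scene','side'):
    c=dict(np.load(f'pics/{n}.npz')); W=cloud(c); col=c['color']; hsv=cv2.cvtColor(col,cv2.COLOR_RGB2HSV)
    H,S,V=[hsv[...,i].astype(int) for i in range(3)]; X,Y,Z=[W[...,i] for i in range(3)]
    print('==',n)
    roi=(X>0.3)&(X<0.9)&(abs(Y)<0.5)
    b=roi&(H>105)&(H<130)&(S>150)&(V>60)&(Z>0.045)&(Z<0.075)&(Y>-.1)
    if b.sum()>30:
        k,l=max(((cv2.contourArea(q),q) for q in cv2.findContours(b.astype(np.uint8),0,1)[0]),key=lambda t:t[0])
        r=cv2.minAreaRect(W[b][:,:2].astype(np.float32)*1000); print('bin rim',r,b.sum(), np.round(cv2.boxPoints(r)))
    box=cv2.boxPoints(r)/1000; cen=box.mean(0)
    inb=roi&(np.hypot(X-cen[0],Y-cen[1])<0.12)&(S<90)&(V>120)&(Z<0.06)&(Z>0.012)
    nn,lab,st,ce=cv2.connectedComponentsWithStats(inb.astype(np.uint8))
    for i in range(1,nn):
        if st[i,4]>15: print('ice',st[i,4],np.round(ce[i]),np.round(np.nanmedian(W[lab==i],0),3),np.round(np.nanmax(Z[lab==i]),3))
    blk=roi&(V<60)&(Z>0.02)&(Z<0.11)&(X<0.62)&(X>.3)
    nn,lab,st,ce=cv2.connectedComponentsWithStats(blk.astype(np.uint8))
    for i in range(1,nn):
        if st[i,4]>40: print('blk',st[i,4],np.round(ce[i]),np.round(np.nanmean(W[lab==i],0),3),np.round(np.nanmin(W[lab==i],0),3),np.round(np.nanmax(W[lab==i],0),3))
    red=roi&((H<8)|(H>172))&(S>150)&(Z>0.075)&(V>70)
    nn,lab,st,ce=cv2.connectedComponentsWithStats(red.astype(np.uint8))
    for i in range(1,nn):
        if st[i,4]>8: print('red',st[i,4],np.round(ce[i]),np.round(np.nanmean(W[lab==i],0),3))
    rest=roi&(S<70)&(V>150)&(Z>0.001)&(Z<0.013)
    nn,lab,st,ce=cv2.connectedComponentsWithStats(rest.astype(np.uint8))
    for i in range(1,nn):
        if st[i,4]>150: print('rest',st[i,4],np.round(ce[i]),cv2.minAreaRect(W[lab==i][:,:2].astype(np.float32)*1000))
    cr=roi&(S<60)&(V>100)&(Z>0.1)&(Z<0.215)&(Y<0)
    nn,lab,st,ce=cv2.connectedComponentsWithStats(cr.astype(np.uint8))
    for i in range(1,nn):
        if st[i,4]>150: print('crusher',st[i,4],np.round(ce[i]),cv2.minAreaRect(W[lab==i][:,:2].astype(np.float32)*1000),np.nanmax(Z[lab==i]))
    big=cv2.resize(col[130:330,150:420] if n=='scene' else col[120:320,180:450],None,fx=2.96,fy=2.96,interpolation=2); save(n+'_c.png',big)
E
python3 m.py
```

```text
== scene
bin rim ((707.6644897460938, 92.39073181152344), (202.55746459960938, 406.5249328613281), 30.6009521484375) 786 [[ 517.  216.]
 [ 724. -134.]
 [ 898.  -31.]
 [ 691.  319.]]
ice 80 [288. 260.] [0.642 0.091 0.027] 0.036
ice 78 [275. 269.] [0.688 0.09  0.028] 0.034
ice 84 [299. 270.] [0.642 0.136 0.028] 0.036
ice 75 [283. 277.] [0.69  0.122 0.028] 0.034
ice 56 [310. 283.] [0.648 0.186 0.029] 0.034
ice 81 [298. 293.] [0.691 0.183 0.028] 0.034
blk 226 [375. 236.] [0.425 0.219 0.07 ] [0.408 0.171 0.044] [0.438 0.259 0.09 ]
rest 718 [340. 225.] ((422.7030944824219, 115.91299438476562), (117.03406524658203, 150.3166961669922), 3.164281129837036)
crusher 2604 [226. 184.] ((654.1852416992188, -164.39439392089844), (138.35601806640625, 148.95619201660156), 78.51094055175781) 0.2141990618074444
== side
bin rim ((665.2645263671875, 164.05535888671875), (220.79112243652344, 107.35093688964844), 89.67513275146484) 569 [[611.  54.]
 [718.  53.]
 [720. 274.]
 [612. 275.]]
ice 163 [228. 251.] [0.688 0.11  0.024] 0.033
ice 70 [245. 249.] [0.641 0.091 0.024] 0.033
ice 78 [241. 261.] [0.641 0.138 0.024] 0.06
ice 92 [220. 271.] [0.691 0.185 0.024] 0.032
ice 82 [236. 275.] [0.641 0.191 0.025] 0.033
blk 120 [314. 285.] [0.423 0.224 0.071] [0.414 0.178 0.049] [0.434 0.259 0.087]
rest 1199 [317. 268.] ((426.4876403808594, 111.25245666503906), (114.02142333984375, 160.98220825195312), 4.428144454956055)
crusher 2245 [256. 164.] ((656.5794067382812, -163.515869140625), (138.43202209472656, 151.62742614746094), 78.8294906616211) 0.21025464811917982
```

View pics/scene_c.png

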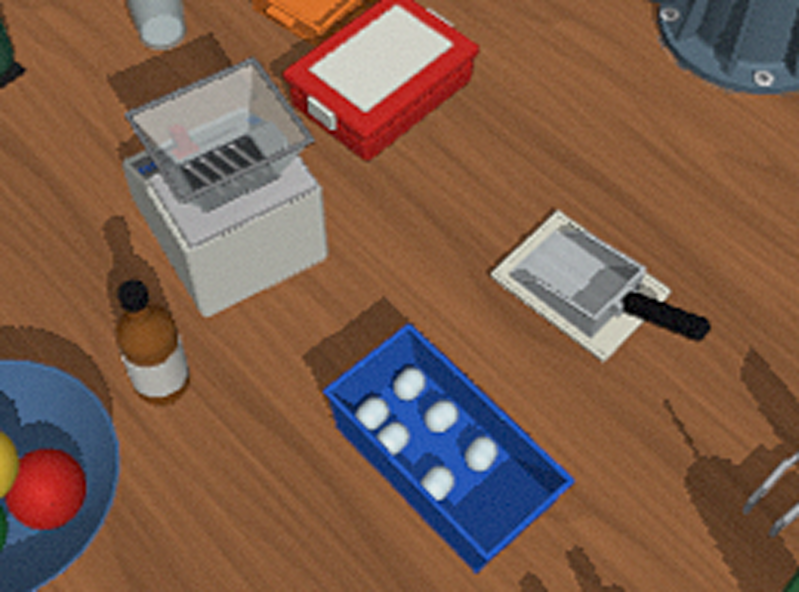

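```bash
cat >> h.py <<'E'
def ray(c,u,v,z):
    d=c['pose'][:3,:3]@np.linalg.solve(c['K'],[u,v,1.]);o=c['pose'][:3,3];return o+d*(z-o[2])/d[2]
E
python3 - <<'E'
from h import *
c=dict(np.load('pics/scene.npz'));f=lambda x,y,z:np.round(ray(c,150+x/2.96,130+y/2.96,z)*1000)
print('hopper rim',*[f(x,y,.205) for x,y in[(128,115),(250,60),(312,138),(185,202)]])
print('base',f(210,313,0),f(327,258,0))
print('bin rim outer',*[f(x,y,.06) for x,y in[(325,392),(409,325),(574,481),(479,570)]])
print('rest top',*[f(x,y,.007) for x,y in[(490,272),(558,210),(670,288),(605,358)]])
print('lip',f(512,265,.008),f(560,228,.008),'bowl back top',f(643,268,.045),f(598,312,.045))
d=dict(np.load('pics/side.npz'))
W=cloud(c);
for cc in(c,d):
    W=cloud(cc);m=(abs(W[...,2]-.205)<.006)&(W[...,1]<-.05)&(W[...,1]>-.3)&(W[...,0]>.5)&(W[...,0]<.8)
    r=cv2.minAreaRect(W[m][:,:2].astype(np.float32)*1000);print(m.sum(),r)
    V=cv2.cvtColor(cc['color'],cv2.COLOR_RGB2HSV)[...,2]
    b=(V<60)&(W[...,2]>.02)&(W[...,2]<.11)&(W[...,0]<.62)&(W[...,0]>.35)&(W[...,1]>.15)&(W[...,1]<.28)
    vx,vy,x0,y0=cv2.fitLine(W[b][:,:2].astype(np.float32),cv2.DIST_HUBER,0,.01,.01).ravel();print('handle',vx,vy,x0,y0)
E
```

```text
hopper rim [ 707. -227.  205.] [ 579. -203.  205.] [598. -88. 205.] [ 729. -109.  205.]
base [ 727. -118.    0.] [594. -88.   0.]
bin rim outer [717.  57.  60.] [610.  57.  60.] [611. 274.  60.] [730. 275.  60.]
rest top [483.  44.   7.] [373.  38.   7.] [360. 184.   7.] [471. 194.   7.]
lip [460.  54.   8.] [389.  56.   8.] bowl back top [385. 162.  45.] [457. 166.  45.]
455 ((655.0288696289062, -157.3419189453125), (123.04977416992188, 138.72312927246094), 79.00444793701172)
handle 0.05971925 -0.9982152 0.4274464 0.20989576
311 ((657.4163208007812, -158.6097412109375), (128.91310119628906, 139.44134521484375), 79.14714050292969)
handle 0.047123574 -0.9988891 0.42291996 0.22357135
```

```bash
cat >> h.py <<'E'
def tgt(x,y,z,yaw=None):
    """shares of 20cm (tool axes) and twist to TCP x,y,z with tool-y at world angle yaw deg (mod 180)"""
    o=ctrl.get_obs();q=o['eef_rot'];r=R.from_quat([q[1],q[2],q[3],q[0]])
    s=r.inv().apply(np.array([x,y,z])-o['eef_pos'])/.2
    ty=r.apply([0,1,0]);a=np.degrees(np.arctan2(ty[1],ty[0]))
    t=0 if yaw is None else -np.radians((yaw-a+90)%180-90)/1.5
    print('shift',np.round(s,3),'twist',round(t,3),'yaw',round(a,1),'q',np.round(o['q'],2),'t',round(o['time_s'],2))
E
python3 -m handwheel '[[[0.91,-0.25,-0.067,0],[0.91,-0.25,-0.067,0],[0.91,-0.25,-0.067,0],[0.91,-0.25,-0.067,0]]]'
python3 -m handwheel '[[[0.91,-0.25,-0.067,0],[0.91,-0.25,-0.067,0],[0.91,-0.25,-0.067,0],[0.91,-0.25,-0.067,0]]]'
python3 -m handwheel '[[[0.91,-0.25,-0.067,-0.762],[0.91,-0.25,-0.067,-0.762],[0.91,-0.25,-0.067,-0.762],[0.91,-0.25,-0.067,-0.762],[0.91,-0.25,-0.067,-0.762],[0.91,-0.25,-0.067,-0.762],[0.91,-0.25,-0.067,-0.762],[0.91,-0.25,-0.067,-0.762]]]' 45
python3 - <<'E'
from h import *
o=ctrl.get_obs();c=shot('wrist');save('w1.png',c['color']);print(o['eef_pos'],o['eef_rot'],c['K'],c['T_tool_cam'])
np.savez('pics/w1s.npz',p=o['eef_pos'],q=o['eef_rot'])
tgt(.63,-.287,.28,-11)
E
```

```text
time_s: 0.6
eef_pos: [0.3025, -0.4658, 0.2528]
eef_rot: [-0.0, 0.993, 0.12, 0.0]
wrist_force: [-0.5, -0.2, 0.7]
opening: 1.0
grasp_force: 0.0
time_s: 1.1
eef_pos: [0.467, -0.3755, 0.2659]
eef_rot: [-0.0, 0.993, 0.119, 0.0]
wrist_force: [-0.4, -0.2, -0.3]
opening: 1.0
grasp_force: 0.0
time_s: 2.1
eef_pos: [0.6292, -0.2874, 0.2791]
eef_rot: [-0.0, 0.773, 0.634, -0.0]
wrist_force: [1.0, 0.3, -0.1]
opening: 0.527
grasp_force: 0.0
[ 0.62919612 -0.28738673  0.27911688] [-2.62899933e-04  7.73374961e-01  6.33948777e-01 -2.19814344e-04] [[325.1922621    0.         277.73645269]
 [  0.         325.1922621  210.27956801]
 [  0.           0.           1.        ]] [[ 1.61480051e-03 -9.48422022e-01 -3.17006406e-01  8.14528501e-02]
 [ 9.99998062e-01  1.17452436e-03  1.57994475e-03  1.44711451e-04]
 [-1.12612264e-03 -3.17008343e-01  9.48422080e-01 -1.35405171e-01]
 [ 0.00000000e+00  0.00000000e+00  0.00000000e+00  1.00000000e+00]]
shift [ 0.001  0.003 -0.004] twist -0.003 yaw -11.3 q [-0.6   0.41  1.24 -0.    1.49 -0.4 ] t 2.15
```

View pics/w1.png

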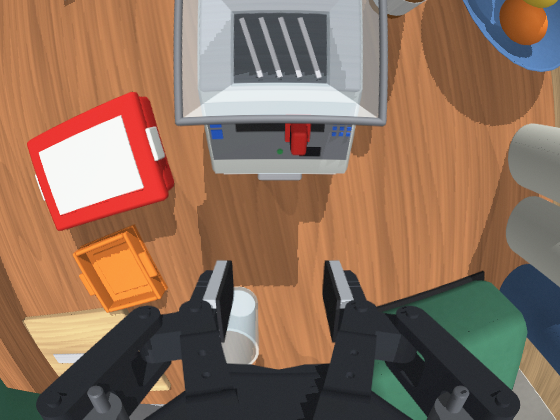

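```bash
cat >> h.py <<'E'
def wcloud(c,p,q):
    K=c['K'];z=c['range_z'];v,u=np.indices(z.shape);x=(u-K[0,2])/K[0,0];y=(v-K[1,2])/K[1,1];r=np.hypot(x,y)+1e-9
    d=np.stack([x/r*np.sin(r),y/r*np.sin(r),np.cos(r)],-1);P=d/d[...,2:]*z[...,None]
    T=c['T_tool_cam'];P=P@T[:3,:3].T+T[:3,3];W=P@R.from_quat([q[1],q[2],q[3],q[0]]).as_matrix().T+p;W[z==0]=np.nan;return W
E
python3 - <<'E'
from h import *
c=dict(np.load('pics/wrist.npz'));s=np.load('pics/w1s.npz');W=wcloud(c,s['p'],s['q'])
hsv=cv2.cvtColor(c['color'],cv2.COLOR_RGB2HSV).astype(int);H,S,V=[hsv[...,i] for i in range(3)]
v,u=np.indices(H.shape)
m=((H<8)|(H>172))&(S>150)&(V>60)&(u>270)&(u<330)&(v>110)&(v<170)
# crusher axes
a=np.radians(79);ex=np.array([np.cos(a),np.sin(a)]);ey=np.array([-ex[1],ex[0]]);o=np.array([.649,-.189])
def cf(P): d=P[...,:2]-o; return np.stack([d@ex,d@ey,P[...,2]],-1)
C=cf(W)
print('red',m.sum(),u[m].min(),u[m].max(),v[m].min(),v[m].max())
for vv in range(v[m].min(),v[m].max()+1,4):
    k=m&(v==vv); print(vv,u[k].min(),u[k].max(),np.round(np.nanmedian(C[k],0)*1000))
for (uu,vv) in [(300,150),(185,118),(378,118),(216,172),(352,172),(216,131),(342,131),(240,295),(222,300),(258,300),(145,170)]:
    print(uu,vv,np.round(C[vv,uu]*1000),np.round(W[vv,uu],3))
b=(abs(C[...,2]-.205)<.006)&(abs(C[...,0])<.12)&(abs(C[...,1])<.1)
print(cv2.minAreaRect((W[b][:,:2]*1000).astype(np.float32)))
E
```

```text
red 642 285 310 123 155
123 286 289 [-35.  -9. 111.]
127 285 310 [-38. -18. 126.]
131 285 309 [-41. -17. 131.]
135 285 309 [-45. -17. 133.]
139 285 308 [-48. -17. 131.]
143 291 306 [-52. -18. 129.]
147 291 306 [-56. -18. 126.]
151 291 305 [-60. -18. 124.]
155 300 302 [-69. -23.  88.]
300 150 [-59. -20. 125.] [ 0.657 -0.251  0.125]
185 118 [-25.  60. 207.] [ 0.585 -0.202  0.207]
378 118 [-25. -65. 207.] [ 0.708 -0.226  0.207]
216 172 [-89.  67.  71.] [ 0.566 -0.264  0.071]
352 172 [-104.  -97.    2.] [ 0.725 -0.31   0.002]
216 131 [-42.  59. 103.] [ 0.583 -0.219  0.103]
342 131 [-43. -62. 104.] [ 0.702 -0.243  0.104]
240 295 [-274.   54.   29.] [ 0.544 -0.447  0.029]
222 300 [-94.  23. 305.] [ 0.609 -0.277  0.305]
258 300 [-301.   31.    1.] [ 0.561 -0.479  0.001]
145 170 [-87. 155.  62.] [ 0.48  -0.244  0.062]
((653.6214599609375, -175.80853271484375), (87.51229858398438, 139.13621520996094), 78.90054321289062)
```

```bash
python3 - <<'E'
from h import *
c=dict(np.load('pics/wrist.npz'));s=np.load('pics/w1s.npz');W=wcloud(c,s['p'],s['q']);q=s['q']
T=(W-s['p'])@R.from_quat([q[1],q[2],q[3],q[0]]).as_matrix()*1000
m=(abs(T[...,0])<60)&(T[...,2]<15)&(T[...,2]>-140)&(abs(T[...,1])<80)
for z in range(-140,16,10):
    k=m&(abs(T[...,2]-z)<5)
    if k.sum(): print(z,k.sum(),'x',np.round(np.percentile(T[k][:,0],[2,98])),'y',np.round(np.percentile(T[k][:,1],[1,30,70,99])))
E
```

```text
-100 540 x [10. 14.] y [-65. -58.  60.  66.]
-90 7831 x [ 4. 20.] y [-65. -23.  24.  66.]
-80 8499 x [ 1. 18.] y [-62. -17.  18.  63.]
-70 7860 x [-10.  18.] y [-60. -21.  22.  60.]
-60 3608 x [-11.  17.] y [-57. -46.  46.  58.]
-50 5680 x [-10.  13.] y [-55. -41.  42.  55.]
-40 1728 x [ 6. 14.] y [-52. -31.  32.  52.]
-30 1286 x [-10.  12.] y [-34. -23.  24.  35.]
-20 1058 x [-9. 12.] y [-35. -23.  24.  36.]
-10 860 x [-10.  12.] y [-35. -23.  24.  36.]
0 492 x [-10.  11.] y [-34. -22.  23.  35.]
10 3 x [-7.  4.] y [-22. -22.  -4.  22.]
```

```bash
python3 -m handwheel '[[[0.14,0.09,0,0],[0.14,0.09,0.3,0],[0.14,0.09,0.6,0],[0.14,0.09,0.805,0],[0.14,0.09,0.805,0]]]' 24
python3 -m handwheel '[[[0.02,0,0,0],[0.04,0,0,0],[0.05,0,0,0],[0.05,0,0,0]]]'
python3 - <<'E'
from h import *
o=ctrl.get_obs();c=shot('wrist');save('w2.png',cv2.resize(c['color'][80:330,150:430],None,fx=2,fy=2));tgt(.655,-.253,.118,-11)
print(o['wrist_force'],o['torque'])
E
```

```text
time_s: 2.78
eef_pos: [0.6501, -0.2609, 0.1138]
eef_rot: [-0.004, 0.773, 0.635, -0.001]
wrist_force: [-0.9, 0.1, 0.2]
opening: 0.284
grasp_force: 0.0
time_s: 3.28
eef_pos: [0.6554, -0.2524, 0.1196]
eef_rot: [0.001, 0.772, 0.636, 0.0]
wrist_force: [-0.4, 0.3, 0.3]
opening: 0.286
grasp_force: 0.0
shift [-0.003 -0.     0.006] twist -0.001 yaw -11.0 q [-0.54  0.57  1.34 -0.    1.23 -0.34] t 3.33
[-0.37316659  0.30733044  0.27943147] [ 0.07644441  0.03336791 -0.03079979]
```

View pics/w2.png

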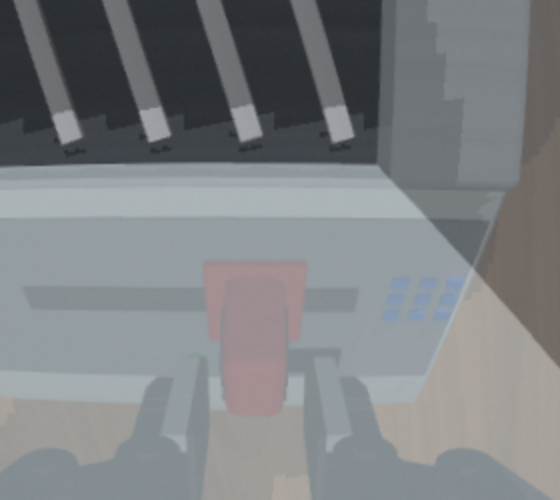

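```bash
python3 -m handwheel '[[[0,-0.06,0,0],[0,-0.12,0,0],[0,-0.18,0,0],[0,-0.22,0,0],[0,-0.22,0,0]]]' 
python3 -m handwheel '[[[0,-0.01,0,0],[0,-0.02,0,0],[0,-0.02,0,0]]]' 
python3 -m handwheel '[[[0,-0.01,0,0],[0,-0.015,0,0],[0,-0.015,0,0]]]'
```

```text
time_s: 3.95
eef_pos: [0.6105, -0.2438, 0.1183]
eef_rot: [-0.001, 0.772, 0.636, -0.0]
wrist_force: [-0.3, -0.5, -0.3]
opening: 0.282
grasp_force: 0.0
time_s: 4.32
eef_pos: [0.6076, -0.2432, 0.1182]
eef_rot: [-0.0, 0.772, 0.636, -0.0]
wrist_force: [1.1, 0.1, -0.7]
opening: 0.283
grasp_force: 0.7
time_s: 4.7
eef_pos: [0.6046, -0.2426, 0.1184]
eef_rot: [-0.0, 0.772, 0.636, -0.0]
wrist_force: [1.1, -0.5, -1.6]
opening: 0.283
grasp_force: 0.6
```

```bash
python3 -m handwheel '[[[0,-0.01,0,0],[0,-0.01,0,0]]]' 
python3 -m handwheel '[[[0,-0.01,0,0],[0,-0.01,0,0]]]'
python3 -m handwheel '[[[0,-0.01,0,0],[0,-0.01,0,0]]]'
```

```text
time_s: 4.95
eef_pos: [0.6039, -0.2425, 0.1185]
eef_rot: [0.001, 0.772, 0.636, 0.001]
wrist_force: [6.6, -2.9, -4.8]
opening: 0.283
grasp_force: 3.5
time_s: 5.2
eef_pos: [0.6036, -0.2424, 0.1186]
eef_rot: [0.003, 0.772, 0.636, 0.002]
wrist_force: [14.1, -2.0, -10.3]
opening: 0.284
grasp_force: 7.2
time_s: 5.45
eef_pos: [0.6033, -0.2424, 0.1187]
eef_rot: [0.004, 0.772, 0.635, 0.003]
wrist_force: [22.4, -3.9, -14.5]
opening: 0.281
grasp_force: 10.8
```

```bash
python3 -m handwheel '[[[0,0.05,0,0],[-0.1,0.05,0,0],[-0.25,0.05,-0.2,0],[-0.25,0.05,-0.5,0],[-0.25,0.05,-0.8,0],[-0.25,0.05,-1,0],[-0.25,0.05,-1,0]]]' 
python3 - <<'E'
from h import *
o=ctrl.get_obs();c=shot('wrist');W=wcloud(c,o['eef_pos'],o['eef_rot'])
hsv=cv2.cvtColor(c['color'],cv2.COLOR_RGB2HSV).astype(int);H,S,V=[hsv[...,i] for i in range(3)]
a=np.radians(79);ex=np.array([np.cos(a),np.sin(a)]);ey=np.array([-ex[1],ex[0]]);d=W[...,:2]-[.649,-.189]
cx,cy,Z=d@ex,d@ey,W[...,2]
m=((H<8)|(H>172))&(S>150)&(V>60)&(Z>.1)&(Z<.14)&(abs(cy)<.07)&(cx>-.1)&(cx<0)
print('red crusher y',m.sum(),np.percentile(cy[m],[2,50,98]),'x',np.percentile(cx[m],[2,98]))
s=dict(np.load('pics/scene.npz'))
print('straw holder foot', ray(s,415,345,0),'tongs',ray(s,458,255,.02),ray(s,412,300,.02))
tgt(.425,.213,.33,3)
E
```

```text
time_s: 6.32
eef_pos: [0.5997, -0.2948, 0.3239]
eef_rot: [0.004, 0.772, 0.635, 0.001]
wrist_force: [0.1, -1.0, -0.1]
opening: 0.283
grasp_force: 0.0
red crusher y 612 [0.01701169 0.02788506 0.03937677] x [-0.06125971 -0.03009838]
straw holder foot [0.55841212 0.48322853 0.        ] tongs [0.26846667 0.40834391 0.02      ] [0.47576692 0.40402255 0.02      ]
shift [ 2.32  -1.342 -0.055] twist -0.164 yaw -11.1 q [-0.63  0.33  1.26 -0.    1.55 -0.44] t 6.38
```

```bash
python3 -m handwheel '[[[0.773,-0.447,0,0],[0.773,-0.447,0,0],[0.773,-0.447,0,0],[0.773,-0.447,0,0]]]' 60
python3 -m handwheel '[[[0.773,-0.447,0,0],[0.773,-0.447,0,0],[0.773,-0.447,0,0],[0.773,-0.447,0,0]]]'
python3 -m handwheel '[[[0.773,-0.447,0,-0.164],[0.773,-0.447,0,-0.164],[0.773,-0.447,0,-0.164],[0.773,-0.447,0,-0.164]]]'
python3 - <<'E'
from h import *
o=ctrl.get_obs();c=shot('wrist');W=wcloud(c,o['eef_pos'],o['eef_rot']);save('w3.png',c['color'])
V=c['color'].max(-1)
b=(V<60)&(W[...,2]>.03)&(W[...,2]<.11)&(W[...,0]<.5)&(W[...,0]>.35)&(W[...,1]>.12)&(W[...,1]<.3)
vx,vy,x0,y0=cv2.fitLine(W[b][:,:2].astype(np.float32),cv2.DIST_HUBER,0,.01,.01).ravel();print(b.sum(),'handle',vx,vy,x0,y0,np.nanmin(W[b],0),np.nanmax(W[b],0))
tgt(.425,.213,.066,3)
E
```

```text
time_s: 6.88
eef_pos: [0.5391, -0.1207, 0.3168]
eef_rot: [-0.002, 0.771, 0.637, -0.001]
wrist_force: [0.3, -0.7, -0.6]
opening: 0.704
grasp_force: 0.0
time_s: 7.38
eef_pos: [0.4818, 0.047, 0.3174]
eef_rot: [-0.001, 0.771, 0.637, -0.001]
wrist_force: [1.0, 0.4, 0.5]
opening: 0.701
grasp_force: 0.0
time_s: 7.88
eef_pos: [0.4244, 0.2154, 0.3175]
eef_rot: [-0.0, 0.687, 0.727, -0.001]
wrist_force: [-0.1, -0.5, 1.0]
opening: 0.704
grasp_force: 0.0
1185 handle 0.06721047 -0.99773884 0.42437854 0.21891193 [0.4113011  0.16967843 0.047655  ] [0.4376384  0.25909773 0.08747279]
shift [-3.000e-03  1.000e-03  1.258e+00] twist 0.002 yaw 3.2 q [ 0.22 -0.1   1.74 -0.    1.5   0.16] t 7.92
```

View pics/w3.png

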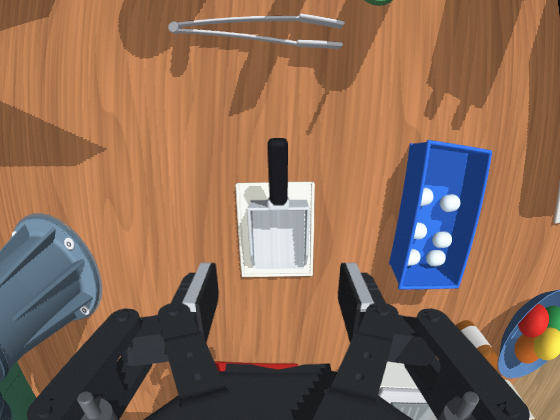

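```bash
python3 -m handwheel '[[[0,0,0.3,0],[0,0,0.6,0],[0,0,0.9,0],[0,0,1,0],[0,0,1,0]]]'
python3 -m handwheel '[[[0,0,0.2,0],[0,0,0.35,0],[0,0,0.35,0]]]'
python3 -m handwheel '[[[0,0,0,0],[0,0,0,0],[0,0,0,0],[0,0,0,0]]]' 15
python3 -m handwheel '[[[0,0,-0.3,0],[0,0,-0.6,0],[0,0,-0.9,0],[0,0,-1,0],[0,0,-1,0]]]'
python3 - <<'E'
from h import *
o=ctrl.get_obs();c=shot('scene');W=cloud(c);d=shot('side')
X,Y,Z=[W[...,i] for i in range(3)]
m=(X>.36)&(X<.47)&(Y>.02)&(Y<.2)&(Z>.12)
print(o['wrist_force'],o['torque'])
for cc in(c,d):
  W=cloud(cc);X,Y,Z=[W[...,i] for i in range(3)]
  for y in np.arange(.03,.28,.02):
    k=(X>.36)&(X<.48)&(abs(Y-y)<.01)&(Z>.1)&(Z<.32)
    if k.sum()>5: print(round(y,2),k.sum(),np.round(np.percentile(Z[k],[3,50,97]),3),np.round(np.percentile(X[k],[3,97]),3))
save('s3.png',cv2.resize(c['color'][150:330,230:450],None,fx=2.5,fy=2.5))
E
```

```text
time_s: 8.55
eef_pos: [0.4243, 0.2116, 0.1162]
eef_rot: [-0.001, 0.689, 0.725, -0.002]
wrist_force: [-0.1, 0.3, 0.3]
opening: 0.705
grasp_force: 0.0
time_s: 8.93
eef_pos: [0.4247, 0.2128, 0.0478]
eef_rot: [-0.001, 0.689, 0.725, -0.001]
wrist_force: [-0.2, -0.3, 0.6]
opening: 0.699
grasp_force: 0.0
time_s: 9.43
eef_pos: [0.4264, 0.2145, 0.0501]
eef_rot: [0.001, 0.688, 0.726, 0.001]
wrist_force: [0.5, 1.0, 6.2]
opening: 0.267
grasp_force: 61.5
time_s: 10.05
eef_pos: [0.4258, 0.2145, 0.2506]
eef_rot: [0.001, 0.688, 0.726, 0.002]
wrist_force: [-0.3, 0.6, -2.0]
opening: 0.274
grasp_force: 60.8
[-0.32200223  0.63694787 -1.9975234 ] [0.1606431  0.00767224 0.01946202]
0.05 43 [0.205 0.208 0.211] [0.398 0.465]
0.07 171 [0.207 0.21  0.224] [0.392 0.472]
0.09 214 [0.207 0.211 0.236] [0.391 0.472]
0.11 224 [0.207 0.212 0.24 ] [0.389 0.471]
0.13 239 [0.208 0.213 0.243] [0.388 0.47 ]
0.15 157 [0.208 0.224 0.246] [0.388 0.47 ]
0.17 173 [0.21 0.24 0.25] [0.389 0.468]
0.19 13 [0.241 0.247 0.251] [0.435 0.439]
0.21 49 [0.252 0.295 0.318] [0.415 0.48 ]
0.23 216 [0.254 0.287 0.317] [0.389 0.473]
0.25 86 [0.272 0.283 0.288] [0.413 0.436]
0.09 32 [0.203 0.206 0.212] [0.393 0.469]
0.11 59 [0.204 0.206 0.237] [0.389 0.468]
0.13 11 [0.208 0.238 0.24 ] [0.39 0.47]
0.17 112 [0.204 0.222 0.249] [0.389 0.467]
0.19 28 [0.249 0.254 0.266] [0.413 0.438]
0.21 187 [0.253 0.293 0.316] [0.382 0.467]
0.23 417 [0.25  0.295 0.318] [0.376 0.474]
0.25 78 [0.272 0.279 0.284] [0.414 0.434]
```

View pics/s3.png

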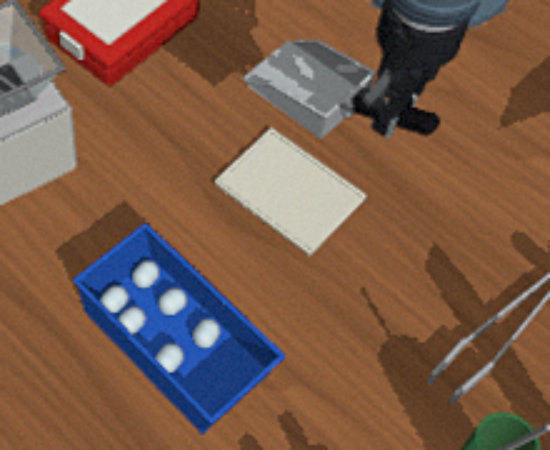

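```bash
python3 - <<'E'
from h import *
for n in('scene','side'):
    W=cloud(dict(np.load(f'pics/{n}.npz')));X,Y,Z=[W[...,i] for i in range(3)]
    m=(X>.56)&(X<.76)&(Y>-.14)&(Y<-.06)&(Z>.02)&(Z<.135)
    for z in np.arange(.03,.14,.02):
        k=m&(abs(Z-z)<.01)
        if k.sum()>10:
            vx,vy,x0,y0=cv2.fitLine(W[k][:,:2].astype(np.float32),cv2.DIST_HUBER,0,.01,.01).ravel(); print(n,round(z,2),k.sum(),'ang',np.degrees(np.arctan2(vy,vx)),'y at .66:',y0+vy/vx*(.66-x0),X[k].min(),X[k].max())
a=np.radians(79);L=np.array([.66,-.104]);ex=np.array([np.cos(a),np.sin(a)])
tgt(*(L+ex*(.161+.012)),.13,-11)
tgt(*(L+ex*(.161+.012)),.25,-11)
E
```

```text
scene 0.03 178 ang -11.431545 y at .66: -0.1002701 0.5967336593555024 0.7384332675103951
scene 0.05 181 ang -11.58434 y at .66: -0.10049652 0.5934703827567116 0.7378082967368526
scene 0.07 188 ang -11.411397 y at .66: -0.10039521 0.5958543475736017 0.7382177064852338
scene 0.09 188 ang -11.553238 y at .66: -0.10050989 0.5957932220578694 0.7386602911605102
scene 0.11 214 ang -11.657934 y at .66: -0.100380264 0.5929099533358538 0.7384964496012776
scene 0.13 181 ang -11.98285 y at .66: -0.10183869 0.5867549401850497 0.7378463711341758
side 0.03 224 ang -11.818513 y at .66: -0.10129339 0.5863555533450647 0.7402332114859963
side 0.05 207 ang -9.642626 y at .66: -0.10252394 0.5866650408844727 0.7383703181931365
side 0.07 234 ang -10.863504 y at .66: -0.10165583 0.5868606344486464 0.7404040825842735
side 0.09 225 ang -10.453512 y at .66: -0.10228935 0.5861505841184642 0.73877562752596
side 0.11 240 ang -11.752049 y at .66: -0.10183029 0.5862095433955956 0.7411071178707864
side 0.13 237 ang -11.500843 y at .66: -0.10421238 0.5872822031340215 0.7398920266999796
shift [-0.811  1.304  0.585] twist 0.163 yaw 3.0 q [ 0.22 -0.05  1.84  0.    1.36  0.16] t 10.15
shift [-0.811  1.303 -0.015] twist 0.163 yaw 3.0 q [ 0.22 -0.05  1.84  0.    1.36  0.16] t 10.15
```

```bash
python3 -m handwheel '[[[-0.2,0.32,0,0],[-0.405,0.652,0,0],[-0.405,0.652,0,0],[-0.405,0.652,0,0]]]'
python3 -m handwheel '[[[-0.2,0.32,0,0.08],[-0.405,0.652,0,0.163],[-0.405,0.652,0,0.163],[-0.405,0.652,0,0.163]]]'
python3 -m handwheel '[[[0,0,0.25,0],[0,0,0.5,0],[0,0,0.62,0],[0,0,0.62,0]]]'
python3 - <<'E'
from h import *
o=ctrl.get_obs();a=np.radians(79);L=np.array([.66,-.101]);ex=np.array([np.cos(a),np.sin(a)]);tgt(*(L+ex*.161),.126,-11.3)
W=cloud(shot('scene'));d=(W[...,:2]-o['eef_pos'][:2]);cx=d@ex;cy=d@[-ex[1],ex[0]];Z=W[...,2]
for x in np.arange(-.19,-.02,.02):
    k=(abs(cx-x)<.01)&(abs(cy)<.05)&(Z>.065)&(Z<.2)
    if k.sum()>5: print(round(x,2),k.sum(),np.round(np.percentile(Z[k],[3,50,97])-o['eef_pos'][2],3))
k=(abs(cy)<.03)&(Z>.065)&(Z<.1)&(cx<-.1)&(cx>-.175);print('front',np.percentile(cx[k],[1,3,10]))
E
```

```text
time_s: 10.65
eef_pos: [0.5596, 0.1386, 0.2454]
eef_rot: [-0.002, 0.689, 0.725, -0.002]
wrist_force: [0.2, -0.7, -0.8]
opening: 0.268
grasp_force: 60.7
time_s: 11.15
eef_pos: [0.6935, 0.0656, 0.2458]
eef_rot: [-0.001, 0.772, 0.636, -0.001]
wrist_force: [-0.9, 1.0, -1.9]
opening: 0.264
grasp_force: 60.7
time_s: 11.65
eef_pos: [0.69, 0.0678, 0.1208]
eef_rot: [-0.003, 0.771, 0.637, -0.003]
wrist_force: [0.3, -0.4, -0.9]
opening: 0.271
grasp_force: 60.6
shift [-0.052  0.013 -0.026] twist 0.005 yaw -10.9 q [-0.07  0.55  1.36  0.    1.23  0.12] t 11.65
-0.19 249 [0.014 0.019 0.057]
-0.17 508 [-0.053 -0.006  0.072]
-0.15 101 [-0.044 -0.041 -0.035]
-0.13 104 [-0.044 -0.04  -0.02 ]
-0.11 89 [-0.044 -0.04  -0.012]
-0.09 60 [-0.043 -0.039 -0.007]
-0.07 8 [-0.039 -0.009 -0.005]
-0.05 12 [-0.041 -0.015 -0.009]
front [-0.17349641 -0.17289733 -0.17150192]
```

```bash
python3 -m handwheel '[[[-0.07,0,0,0],[-0.1,0,-0.07,0],[-0.13,0,-0.135,0],[-0.17,0,-0.2,0],[-0.22,0,-0.26,0],[-0.22,0,-0.26,0]]]'
cat > tilt.py <<'E'
from h import *
import sys
o=ctrl.get_obs();q=o['eef_rot'];tx=R.from_quat([q[1],q[2],q[3],q[0]]).apply([1,0,0])[:2];ty=np.array([tx[1],-tx[0]])
print(np.round(o['eef_pos'],3),np.round(o['wrist_force'],1),o['time_s'])
for n in('scene','side'):
    W=cloud(shot(n));d=W[...,:2]-o['eef_pos'][:2];cx=d@tx;cy=d@ty;Z=W[...,2]-o['eef_pos'][2]
    print(n,[(round(x*1000),*np.round(np.percentile(Z[k],[5,50,95])*1000)) for x in np.arange(-.17,.08,.02) if (k:=(abs(cx-x)<.01)&(abs(cy)<.033)&(Z>-.19)&(W[...,2]>.068 if len(sys.argv)<2 else True)&(Z<.07)).sum()>6])
E
python3 tilt.py
```

```text
time_s: 12.45
eef_pos: [0.6865, 0.0231, 0.1801]
eef_rot: [0.001, 0.772, 0.636, 0.002]
wrist_force: [0.6, 4.5, 1.0]
opening: 0.276
grasp_force: 61.9
[0.687 0.023 0.18 ] [0.6 4.5 1. ] 12.45
scene [(-170, np.float64(-39.0), np.float64(-37.0), np.float64(-35.0)), (-150, np.float64(-44.0), np.float64(-40.0), np.float64(-15.0)), (-130, np.float64(-81.0), np.float64(-43.0), np.float64(28.0)), (-110, np.float64(-89.0), np.float64(-87.0), np.float64(-85.0)), (-90, np.float64(-86.0), np.float64(-81.0), np.float64(-79.0)), (-30, np.float64(-56.0), np.float64(-43.0), np.float64(-20.0)), (-10, np.float64(4.0), np.float64(34.0), np.float64(52.0)), (10, np.float64(6.0), np.float64(38.0), np.float64(66.0)), (30, np.float64(32.0), np.float64(45.0), np.float64(49.0))]
side [(-150, np.float64(-45.0), np.float64(-37.0), np.float64(-12.0)), (-130, np.float64(-96.0), np.float64(-48.0), np.float64(25.0)), (-30, np.float64(-59.0), np.float64(-46.0), np.float64(-24.0)), (-10, np.float64(-0.0), np.float64(41.0), np.float64(60.0)), (10, np.float64(-2.0), np.float64(38.0), np.float64(67.0)), (30, np.float64(24.0), np.float64(41.0), np.float64(47.0))]
```

```bash
python3 -m handwheel '[[[-0.05,0,-0.055,0],[-0.105,0,-0.105,0],[-0.165,0,-0.15,0],[-0.226,0,-0.19,0],[-0.305,0,-0.235,0],[-0.31,0,-0.235,0]]]'
python3 tilt.py
```

```text
time_s: 13.3
eef_pos: [0.6737, -0.0388, 0.2244]
eef_rot: [-0.0, 0.772, 0.636, 0.001]
wrist_force: [1.3, 6.5, 0.7]
opening: 0.265
grasp_force: 60.9
[ 0.674 -0.039  0.224] [1.3 6.5 0.7] 13.3
scene [(-170, np.float64(-62.0), np.float64(-37.0), np.float64(-16.0)), (-150, np.float64(-84.0), np.float64(-73.0), np.float64(-60.0)), (-130, np.float64(-87.0), np.float64(-82.0), np.float64(-80.0)), (-110, np.float64(-84.0), np.float64(-81.0), np.float64(-78.0)), (-90, np.float64(-89.0), np.float64(-84.0), np.float64(-71.0)), (-70, np.float64(-100.0), np.float64(-86.0), np.float64(-34.0)), (-10, np.float64(-46.0), np.float64(-36.0), np.float64(49.0)), (10, np.float64(-59.0), np.float64(-7.0), np.float64(64.0)), (30, np.float64(25.0), np.float64(53.0), np.float64(60.0))]
side [(-170, np.float64(-68.0), np.float64(-42.0), np.float64(-19.0)), (-150, np.float64(-86.0), np.float64(-76.0), np.float64(-61.0)), (-90, np.float64(-90.0), np.float64(-85.0), np.float64(-67.0)), (-70, np.float64(-153.0), np.float64(-58.0), np.float64(-20.0)), (-50, np.float64(-146.0), np.float64(-127.0), np.float64(-16.0)), (-30, np.float64(-115.0), np.float64(-109.0), np.float64(-100.0)), (-10, np.float64(-87.0), np.float64(-38.0), np.float64(60.0)), (10, np.float64(-60.0), np.float64(0.0), np.float64(65.0)), (30, np.float64(22.0), np.float64(46.0), np.float64(58.0))]
```

```bash
python3 -m handwheel '[[[0.2,-0.03,-0.09,0],[0.45,-0.1,-0.18,0],[0.764,-0.172,-0.18,0],[0.764,-0.172,-0.18,0],[0.764,-0.172,-0.18,0]]]'
python3 -m handwheel '[[[0.3,-0.07,0,-0.06],[0.6,-0.13,0,-0.128],[0.764,-0.172,0,-0.128],[0.764,-0.172,0,-0.128],[0.764,-0.172,0,-0.128]]]'
python3 - <<'E'
from h import *
tgt(.665,.274,.26,0)
o=ctrl.get_obs();P=o['eef_pos']
for n in('scene','side'):
    c=shot(n);W=cloud(c);X,Y,Z=[W[...,i] for i in range(3)]
    for y in np.arange(.17,.28,.01):
        k=(abs(Y-y)<.005)&(abs(X-P[0])<.05)&(Z>.075)&(Z<.2)
        if k.sum()>4: print(n,round(y-P[1],3),k.sum(),np.round(np.percentile(Z[k],[5,50])-P[2],3),np.round(np.percentile(X[k],[2,98]),3))
save('d2.png',cv2.resize(c['color'][170:320,150:330],None,fx=3.2,fy=3.2))
E
```

```text
time_s: 14.02
eef_pos: [0.6689, 0.1175, 0.2593]
eef_rot: [0.001, 0.771, 0.636, -0.001]
wrist_force: [-0.3, -1.5, -1.3]
opening: 0.268
grasp_force: 60.9
time_s: 14.65
eef_pos: [0.665, 0.2728, 0.2591]
eef_rot: [0.0, 0.708, 0.707, -0.001]
wrist_force: [0.1, -0.2, -2.5]
opening: 0.27
grasp_force: 60.8
shift [ 0.006  0.    -0.004] twist -0.001 yaw -0.1 q [ 0.23  0.49  1.17 -0.    1.48  0.23] t 14.65
scene -0.063 30 [-0.139 -0.133] [0.644 0.704]
scene -0.053 56 [-0.129 -0.12 ] [0.648 0.704]
scene -0.043 50 [-0.119 -0.111] [0.65  0.704]
scene -0.033 26 [-0.105 -0.086] [0.702 0.705]
scene -0.023 24 [-0.096 -0.078] [0.703 0.705]
scene -0.013 16 [-0.086 -0.073] [0.703 0.705]
scene -0.003 11 [-0.077 -0.068] [0.703 0.704]
scene 0.007 17 [-0.066 -0.06 ] [0.631 0.704]
side -0.063 8 [-0.129 -0.112] [0.624 0.626]
side -0.053 15 [-0.127 -0.105] [0.624 0.626]
side -0.043 20 [-0.113 -0.091] [0.624 0.626]
side -0.033 19 [-0.106 -0.089] [0.624 0.626]
side -0.023 14 [-0.1   -0.077] [0.625 0.626]
side -0.013 12 [-0.088 -0.071] [0.625 0.626]
side -0.003 6 [-0.077 -0.071] [0.625 0.626]
side 0.007 53 [-0.064 -0.061] [0.625 0.706]
```

View pics/d2.png

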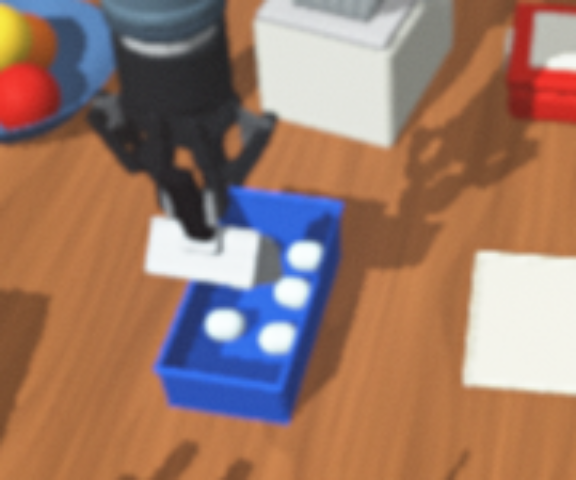

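```bash
python3 -m handwheel '[[[0.02,0,0.2,0],[0.02,0,0.4,0],[0.02,0,0.5,0],[0.02,0,0.515,0],[0.02,0,0.515,0]]]'
python3 -m handwheel '[[[0,0,0.015,0],[0,0,0.015,0]]]'
python3 -m handwheel '[[[0,0,0.015,0],[0,0,0.015,0]]]'
```

```text
time_s: 15.38
eef_pos: [0.6654, 0.279, 0.1582]
eef_rot: [0.001, 0.707, 0.707, 0.001]
wrist_force: [0.4, -0.2, -1.6]
opening: 0.265
grasp_force: 60.7
time_s: 15.62
eef_pos: [0.6648, 0.2793, 0.1545]
eef_rot: [0.0, 0.707, 0.707, 0.001]
wrist_force: [0.0, 0.3, -1.2]
opening: 0.268
grasp_force: 60.8
time_s: 15.88
eef_pos: [0.6641, 0.2792, 0.1502]
eef_rot: [-0.0, 0.707, 0.707, -0.0]
wrist_force: [-0.3, 0.1, -1.2]
opening: 0.271
grasp_force: 60.8
```

```bash
python3 -m handwheel '[[[0,0,0.015,0],[0,0,0.015,0]]]'
python3 -m handwheel '[[[0,0,0.015,0],[0,0,0.015,0]]]'
```

```text
time_s: 16.12
eef_pos: [0.6641, 0.2791, 0.147]
eef_rot: [-0.0, 0.707, 0.707, -0.0]
wrist_force: [0.4, 0.8, -1.8]
opening: 0.269
grasp_force: 60.8
time_s: 16.38
eef_pos: [0.6649, 0.2786, 0.1454]
eef_rot: [0.001, 0.707, 0.707, 0.0]
wrist_force: [-2.0, -2.3, 4.3]
opening: 0.271
grasp_force: 61.5
```

```bash
python3 -m handwheel '[[[-0.005,0,0.015,0],[-0.01,0,0.025,0],[-0.025,0,0.05,0],[-0.035,0,0.075,0],[-0.035,0,0.075,0]]]'
python3 -m handwheel '[[[0.01,0,0.03,0],[0.03,0,0.07,0],[0.04,0,0.11,0],[0.05,0,0.145,0],[0.05,0,0.145,0]]]'
python3 tilt.py all
python3 - <<'E'
from h import *
c=dict(np.load('pics/scene.npz'));save('s4.png',cv2.resize(c['color'][200:340,210:390],None,fx=3,fy=3,interpolation=2))
E
```

```text
time_s: 17.0
eef_pos: [0.6682, 0.2784, 0.143]
eef_rot: [0.001, 0.706, 0.708, 0.009]
wrist_force: [-13.0, 10.7, 47.7]
opening: 0.268
grasp_force: 70.5
time_s: 17.62
eef_pos: [0.6717, 0.2857, 0.1129]
eef_rot: [0.005, 0.707, 0.707, 0.009]
wrist_force: [-1.7, 4.0, 36.5]
opening: 0.27
grasp_force: 67.7
[0.672 0.286 0.113] [-1.7  4.  36.5] 17.625
scene [(-170, np.float64(-110.0), np.float64(-87.0), np.float64(-81.0)), (-150, np.float64(-109.0), np.float64(-89.0), np.float64(-81.0)), (-130, np.float64(-111.0), np.float64(-96.0), np.float64(-82.0)), (-110, np.float64(-93.0), np.float64(-88.0), np.float64(-82.0)), (-90, np.float64(-85.0), np.float64(-79.0), np.float64(-75.0)), (-70, np.float64(-76.0), np.float64(-71.0), np.float64(-66.0)), (-50, np.float64(-71.0), np.float64(-64.0), np.float64(-61.0)), (-30, np.float64(-114.0), np.float64(-109.0), np.float64(-18.0)), (-10, np.float64(-115.0), np.float64(-111.0), np.float64(42.0)), (10, np.float64(-115.0), np.float64(-110.0), np.float64(61.0)), (30, np.float64(-115.0), np.float64(-111.0), np.float64(55.0)), (50, np.float64(-115.0), np.float64(
[... 180 characters left out ...]
t64(-110.0), np.float64(-88.0), np.float64(-82.0)), (-130, np.float64(-110.0), np.float64(-89.0), np.float64(-84.0)), (-110, np.float64(-111.0), np.float64(-88.0), np.float64(-85.0)), (-90, np.float64(-110.0), np.float64(-83.0), np.float64(-77.0)), (-70, np.float64(-113.0), np.float64(-110.0), np.float64(-106.0)), (-30, np.float64(-114.0), np.float64(-89.0), np.float64(-17.0)), (-10, np.float64(-115.0), np.float64(-66.0), np.float64(43.0)), (10, np.float64(-116.0), np.float64(16.0), np.float64(65.0)), (30, np.float64(-116.0), np.float64(-113.0), np.float64(53.0)), (50, np.float64(-117.0), np.float64(-113.0), np.float64(50.0)), (70, np.float64(-117.0), np.float64(-113.0), np.float64(-110.0))]
```

View pics/s4.png

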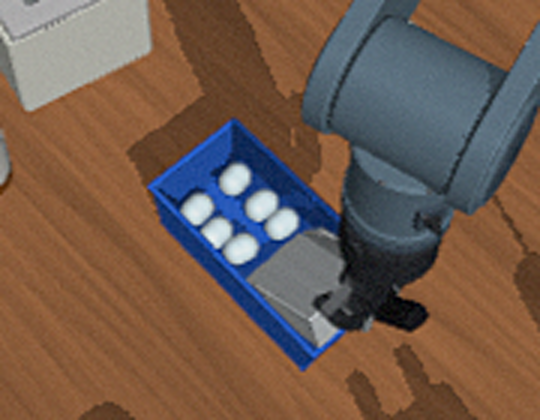

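```bash
python3 - <<'E'
from h import *
o=ctrl.get_obs();print(o['wrist_force'],o['torque'],o['eef_pos'],o['eef_rot'],o['grasp_force'])
for n in('scene','side'):
    W=cloud(dict(np.load(f'pics/{n}.npz')));X,Y,Z=[W[...,i] for i in range(3)]
    for y in (.165,.185,.205,.225,.245,.262): 
        k=(abs(Y-y)<.005)&(abs(X-.667)<.06)&(Z>.02)&(Z<.1)
        for x in (.63,.645,.66,.675,.69,.70):
            j=k&(abs(X-x)<.006)
            if j.sum()>2: print(n,y,x,round(float(np.median(Z[j])),3),end=' | ')
        print()
E
```

```text
[-1.17924886  3.41809832 37.37827605] [ 0.32376483  0.6441299  -0.10125926] [0.67172693 0.28568567 0.11285561] [0.00450583 0.70677309 0.70736176 0.00953055] 67.73623466491699
scene 0.165 0.63 0.021 | scene 0.165 0.645 0.023 | 
scene 0.185 0.63 0.037 | scene 0.185 0.645 0.031 | scene 0.185 0.66 0.028 | scene 0.185 0.675 0.029 | scene 0.185 0.69 0.03 | scene 0.185 0.7 0.03 | 
scene 0.205 0.63 0.054 | scene 0.205 0.645 0.037 | scene 0.205 0.66 0.038 | scene 0.205 0.675 0.037 | scene 0.205 0.69 0.037 | scene 0.205 0.7 0.039 | 
scene 0.225 0.63 0.043 | scene 0.225 0.645 0.047 | scene 0.225 0.66 0.045 | scene 0.225 0.675 0.045 | scene 0.225 0.69 0.047 | 

scene 0.262 0.7 0.084 | 

side 0.185 0.63 0.039 | side 0.185 0.66 0.027 | 
side 0.205 0.63 0.055 | side 0.205 0.66 0.036 | 
side 0.225 0.63 0.065 | 
side 0.245 0.63 0.073 | 
side 0.262 0.63 0.065 | side 0.262 0.645 0.073 | side 0.262 0.66 0.06 | side 0.262 0.675 0.037 | side 0.262 0.69 0.042 | side 0.262 0.7 0.035 |
```

```bash
python3 -m handwheel '[[[0,0,-0.03,0],[0,0,-0.05,0],[0,0,-0.05,0]]]'
python3 - <<'E'
from h import *
o=ctrl.get_obs();print(o['wrist_force'],o['torque'],o['eef_pos'])
c=shot('wrist');W=wcloud(c,o['eef_pos'],o['eef_rot']);T=W-o['eef_pos']
X,Y,Z=[W[...,i] for i in range(3)]
V=c['color'].max(-1);B=(c['color'][...,2]>120)&(c['color'][...,0]<60)
k=B&(Z>.05)&(Z<.07)&(abs(X-.665)<.07);print('blue rim y',np.percentile(Y[k],[2,50,98]) if k.sum()>10 else k.sum())
for y in np.arange(.20,.40,.01):
    k=(abs(Y-y)<.005)&(abs(X-o['eef_pos'][0])<.01)&(Z<.2)
    if k.sum()>3: print(round(y,2),k.sum(),np.round(np.percentile(Z[k],[5,50,95]),3))
for y in np.arange(.15,.29,.02):
    k=(abs(Y-y)<.01)&(abs(X-.672)<.07)&(Z>.005)&(Z<.2)
    if k.sum()>3: print('x',round(y,2),np.round(np.percentile(X[k],[1,99]),3))
E
```

```text
time_s: 18.1
eef_pos: [0.6635, 0.282, 0.1094]
eef_rot: [-0.001, 0.707, 0.707, -0.001]
wrist_force: [-0.3, -0.6, -1.7]
opening: 0.273
grasp_force: 62.7
[-0.29840512 -0.61399326 -1.67834581] [-0.04916765 -0.10912978 -0.01859037] [0.6635413  0.28204552 0.10943748]
blue rim y [0.22970347 0.26171625 0.27315018]
0.2 147 [0.031 0.033 0.035]
0.25 177 [0.094 0.096 0.097]
0.26 116 [0.097 0.101 0.108]
0.27 388 [0.    0.001 0.117]
0.28 493 [0.    0.001 0.129]
0.29 4111 [0.001 0.186 0.195]
0.3 1413 [0.    0.176 0.199]
0.31 827 [0.    0.154 0.163]
0.32 2571 [0.001 0.164 0.165]
0.33 1518 [0.    0.159 0.162]
0.34 357 [-0.     0.001  0.002]
0.35 347 [-0.     0.001  0.002]
0.36 355 [-0.     0.001  0.002]
0.37 381 [-0.     0.001  0.002]
0.38 369 [-0.     0.001  0.002]
0.39 360 [-0.     0.001  0.002]
x 0.15 [0.636 0.694]
x 0.17 [0.635 0.687]
x 0.19 [0.643 0.685]
x 0.21 [0.645 0.718]
x 0.23 [0.614 0.722]
x 0.25 [0.614 0.722]
x 0.27 [0.616 0.72 ]
```

```bash
python3 -m handwheel '[[[0.01,0,0.03,0],[0.018,0,0.06,0],[0.018,0,0.06,0]]]'
python3 -m handwheel '[[[-0.005,0,0.03,0],[-0.01,0,0.06,0],[-0.01,0,0.06,0]]]'
python3 tilt.py all; python3 -c "
from h import *
print(ctrl.get_obs()['torque'])"
```

```text
time_s: 18.52
eef_pos: [0.6643, 0.2832, 0.0969]
eef_rot: [0.001, 0.707, 0.707, -0.002]
wrist_force: [2.1, -7.5, 0.6]
opening: 0.272
grasp_force: 62.9
time_s: 18.9
eef_pos: [0.6647, 0.2847, 0.0866]
eef_rot: [0.0, 0.707, 0.707, 0.001]
wrist_force: [0.1, 2.2, 4.9]
opening: 0.265
grasp_force: 62.2
[0.665 0.285 0.087] [0.1 2.2 4.9] 18.9
scene [(-170, np.float64(-84.0), np.float64(-60.0), np.float64(-55.0)), (-150, np.float64(-83.0), np.float64(-61.0), np.float64(-54.0)), (-130, np.float64(-83.0), np.float64(-69.0), np.float64(-55.0)), (-110, np.float64(-78.0), np.float64(-73.0), np.float64(-69.0)), (-90, np.float64(-71.0), np.float64(-67.0), np.float64(-62.0)), (-70, np.float64(-65.0), np.float64(-61.0), np.float64(-57.0)), (-50, np.float64(-81.0), np.float64(-56.0), np.float64(-53.0)), (-30, np.float64(-86.0), np.float64(-75.0), np.float64(-9.0)), (-10, np.float64(-89.0), np.float64(-85.0), np.float64(44.0)), (10, np.float64(-88.0), np.float64(-84.0), np.float64(58.0)), (30, np.float64(-89.0), np.float64(-84.0), np.float64(49.0)), (50, np.float64(-88.0), np.float64(-85.0), np.float64(52.0)), (70, np.float64(-89.0), np.float64(-85.0), np.float64(-82.0))]
side [(-170, np.float64(-85.0), np.float64(-69.0), np.float64(-56.0)), (-150, np.float64(-80.0), np.float64(-62.0), np.float64(-58.0)), (-130, np.float64(-84.0), np.float64(-69.0), np.float64(-57.0)), (-110, np.float64(-78.0), np.float64(-74.0), np.float64(-72.0)), (-90, np.float64(-71.0), np.float64(-68.0), np.float64(-64.0)), (-30, np.float64(-88.0), np.float64(-68.0), np.float64(-14.0)), (-10, np.float64(-89.0), np.float64(-81.0), np.float64(46.0)), (10, np.float64(-89.0), np.float64(19.0), np.float64(66.0)), (30, np.float64(-90.0), np.float64(-86.0), np.float64(48.0)), (50, np.float64(-90.0), np.float64(-86.0), np.float64(49.0)), (70, np.float64(-90.0), np.float64(-87.0), np.float64(-84.0))]
[-0.07873824 -0.16132594  0.04962797]
```

```bash
python3 -m handwheel '[[[-0.02,0,0.02,0],[-0.045,0,0.035,0],[-0.07,0,0.05,0],[-0.097,0,0.065,0],[-0.125,0,0.08,0],[-0.158,0,0.095,0],[-0.158,0,0.095,0]]]'
cat > ice.py <<'E'
from h import *
for n in('scene','side'):
    c=shot(n);W=cloud(c);hsv=cv2.cvtColor(c['color'],cv2.COLOR_RGB2HSV).astype(int);S,V=hsv[...,1],hsv[...,2];X,Y,Z=[W[...,i] for i in range(3)]
    m=(X>.605)&(X<.725)&(Y>.05)&(Y<.3)&(Z>.012)&(Z<.1)&(S<60)&(V>185)
    nn,lab,st,ce=cv2.connectedComponentsWithStats(m.astype(np.uint8))
    print(n,[(int(st[i,4]),*np.round(np.median(W[lab==i],0)*1000).astype(int)) for i in range(1,nn) if st[i,4]>12])
E
python3 tilt.py all; python3 ice.py
```

```text
time_s: 19.88
eef_pos: [0.6645, 0.2524, 0.0674]
eef_rot: [0.0, 0.707, 0.707, 0.0]
wrist_force: [1.3, 1.5, 3.5]
opening: 0.269
grasp_force: 59.8
[0.664 0.252 0.067] [1.3 1.5 3.5] 19.875
scene [(-170, np.float64(-64.0), np.float64(-42.0), np.float64(-35.0)), (-150, np.float64(-64.0), np.float64(-41.0), np.float64(-35.0)), (-130, np.float64(-61.0), np.float64(-36.0), np.float64(-29.0)), (-110, np.float64(-57.0), np.float64(-46.0), np.float64(-30.0)), (-90, np.float64(-55.0), np.float64(-52.0), np.float64(-48.0)), (-70, np.float64(-52.0), np.float64(-48.0), np.float64(-45.0)), (-50, np.float64(-49.0), np.float64(-46.0), np.float64(-43.0)), (-30, np.float64(-64.0), np.float64(-60.0), np.float64(-5.0)), (-10, np.float64(-66.0), np.float64(-62.0), np.float64(46.0)), (10, np.float64(-68.0), np.float64(-3.0), np.float64(60.0)), (30, np.float64(-69.0), np.float64(-65.0), np.float64(41.0)), (50, np.float64(-69.0), np.float64(-65.0), np.float64(46.0)), (70, np.float64(-70.0), np.float64(-66.0), np.float64(-64.0))]
side [(-170, np.float64(-66.0), np.float64(-44.0), np.float64(-37.0)), (-150, np.f
[... 394 characters left out ...]
0), np.float64(31.0), np.float64(55.0)), (10, np.float64(-69.0), np.float64(-19.0), np.float64(61.0)), (30, np.float64(-71.0), np.float64(-67.0), np.float64(39.0)), (50, np.float64(-70.0), np.float64(-67.0), np.float64(44.0)), (70, np.float64(-70.0), np.float64(-68.0), np.float64(-65.0))]
scene [(61, np.int64(642), np.int64(84), np.int64(28)), (57, np.int64(641), np.int64(110), np.int64(29)), (60, np.int64(689), np.int64(84), np.int64(29)), (66, np.int64(645), np.int64(136), np.int64(34)), (51, np.int64(692), np.int64(110), np.int64(29)), (64, np.int64(684), np.int64(135), np.int64(34))]
side [(27, np.int64(679), np.int64(82), np.int64(25)), (137, np.int64(640), np.int64(104), np.int64(28))]
```

```bash
python3 -m handwheel '[[[-0.025,0,0.015,0],[-0.05,0,0.03,0],[-0.065,0,0.045,0],[-0.08,0,0.06,0],[-0.08,0,0.065,0]]]'
python3 tilt.py all; python3 ice.py
```

```text
time_s: 20.7
eef_pos: [0.6642, 0.2362, 0.0543]
eef_rot: [-0.0, 0.707, 0.707, -0.0]
wrist_force: [-0.0, 4.4, 5.9]
opening: 0.269
grasp_force: 58.9
[0.664 0.236 0.054] [-0.   4.4  5.9] 20.7
scene [(-170, np.float64(-47.0), np.float64(-19.0), np.float64(10.0)), (-150, np.float64(-50.0), np.float64(-27.0), np.float64(-22.0)), (-130, np.float64(-46.0), np.float64(-23.0), np.float64(-18.0)), (-110, np.float64(-44.0), np.float64(-21.0), np.float64(-17.0)), (-90, np.float64(-45.0), np.float64(-41.0), np.float64(-19.0)), (-70, np.float64(-45.0), np.float64(-41.0), np.float64(-38.0)), (-50, np.float64(-44.0), np.float64(-40.0), np.float64(-37.0)), (-30, np.float64(-52.0), np.float64(-47.0), np.float64(0.0)), (-10, np.float64(-52.0), np.float64(-49.0), np.float64(48.0)), (10, np.float64(-51.0), np.float64(11.0), np.float64(61.0)), (30, np.float64(-56.0), np.float64(-49.0), np.float64(36.0)), (50, np.float64(-56.0), np.float64(-52.0), np.float64(42.0)), (70, np.float64(-56.0), np.float64(-53.0), np.float64(-50.0))]
side [(-170, np.float64(-50.0), np.float64(-19.0), np.float64(7.0)), (-150, np.fl
[... 279 characters left out ...]
t64(-45.0), np.float64(-2.0)), (-10, np.float64(-52.0), np.float64(12.0), np.float64(51.0)), (10, np.float64(5.0), np.float64(36.0), np.float64(67.0)), (30, np.float64(-57.0), np.float64(-33.0), np.float64(30.0)), (50, np.float64(-58.0), np.float64(-54.0), np.float64(40.0)), (70, np.float64(-57.0), np.float64(-55.0), np.float64(-52.0))]
scene [(56, np.int64(642), np.int64(85), np.int64(29)), (61, np.int64(644), np.int64(110), np.int64(32)), (58, np.int64(689), np.int64(84), np.int64(28)), (64, np.int64(644), np.int64(136), np.int64(34)), (61, np.int64(687), np.int64(110), np.int64(32)), (62, np.int64(680), np.int64(136), np.int64(34))]
side [(122, np.int64(641), np.int64(102), np.int64(29))]
```

```bash
python3 -m handwheel '[[[-0.02,0,0.0,0],[-0.035,0,0,0],[-0.035,0,0,0]]]'
python3 ice.py
python3 -m handwheel '[[[0,0,-0.02,0],[0,0,-0.05,0],[0,0,-0.08,0],[0,0,-0.1,0],[0,0,-0.1,0]]]'
python3 tilt.py all; python3 ice.py
```

```text
time_s: 21.28
eef_pos: [0.6645, 0.2287, 0.0546]
eef_rot: [0.0, 0.707, 0.707, -0.0]
wrist_force: [0.1, 2.5, 4.4]
opening: 0.267
grasp_force: 58.8
scene [(58, np.int64(643), np.int64(84), np.int64(28)), (60, np.int64(644), np.int64(110), np.int64(32)), (56, np.int64(689), np.int64(84), np.int64(28)), (65, np.int64(644), np.int64(136), np.int64(34)), (61, np.int64(686), np.int64(110), np.int64(32)), (65, np.int64(680), np.int64(136), np.int64(35))]
side [(105, np.int64(641), np.int64(92), np.int64(29))]
time_s: 22.0
eef_pos: [0.6646, 0.2292, 0.075]
eef_rot: [0.0, 0.707, 0.707, 0.0]
wrist_force: [-0.4, 0.6, -3.2]
opening: 0.266
grasp_force: 58.9
[0.665 0.229 0.075] [-0.4  0.6 -3.2] 22.0
scene [(-170, np.float64(-57.0), np.float64(-27.0), np.float64(-10.0)), (-150, np.float64(-70.0), np.float64(-32.0), np.float64(-26.0)), (-130, np.float64(-49.0), np.float64(-25.0), np.float64(-19.0)), (-110, np.float64(-44.0), np.float64(-25.0), np.float64(-19.0)), (-90, np.float64(-47.0), np.float64(-35.0), np.float64(-19.0)), (-70, np.float64(-48.0), np.float64(-43.0), np.float64(-40.0)), (-50, np.floa
[... 916 characters left out ...]
t64(-70.0), np.float64(-4.0)), (-10, np.float64(-74.0), np.float64(-69.0), np.float64(47.0)), (10, np.float64(4.0), np.float64(35.0), np.float64(66.0)), (30, np.float64(-77.0), np.float64(-49.0), np.float64(32.0)), (50, np.float64(-78.0), np.float64(-74.0), np.float64(40.0)), (70, np.float64(-78.0), np.float64(-75.0), np.float64(-72.0))]
scene [(55, np.int64(643), np.int64(81), np.int64(44)), (59, np.int64(645), np.int64(106), np.int64(50)), (59, np.int64(691), np.int64(80), np.int64(45)), (63, np.int64(645), np.int64(133), np.int64(52)), (62, np.int64(686), np.int64(106), np.int64(50)), (66, np.int64(679), np.int64(133), np.int64(52))]
side [(100, np.int64(640), np.int64(94), np.int64(45))]
```

```bash
python3 -m handwheel '[[[0,0,-0.04,0],[0,0,-0.1,0],[0,0,-0.17,0],[0,0,-0.24,0],[0,0,-0.29,0],[0,0,-0.31,0],[0,0,-0.31,0]]]'
python3 -m handwheel '[[[0.03,0,0,0],[0.08,0,0,0],[0.14,0,0,0],[0.21,0,0,0],[0.29,0,0,0],[0.38,0,0,0],[0.47,0,0,0],[0.55,0,0,0],[0.61,0,0,0],[0.66,0,0,0]]]'
python3 -m handwheel '[[[0.02,0,0,0],[0.03,0,0,0],[0.03,0,0,0]]]'
python3 tilt.py all; python3 ice.py
```

```text
time_s: 23.08
eef_pos: [0.6645, 0.2291, 0.1368]
eef_rot: [0.0, 0.707, 0.707, 0.0]
wrist_force: [-0.4, -0.3, -2.3]
opening: 0.272
grasp_force: 59.0
time_s: 24.32
eef_pos: [0.6642, 0.3619, 0.1364]
eef_rot: [0.0, 0.707, 0.707, -0.0]
wrist_force: [0.9, -0.2, -2.6]
opening: 0.27
grasp_force: 59.0
time_s: 24.7
eef_pos: [0.6644, 0.3669, 0.1365]
eef_rot: [0.0, 0.707, 0.707, -0.0]
wrist_force: [-0.5, -0.2, -2.2]
opening: 0.269
grasp_force: 59.0
[0.664 0.367 0.136] [-0.5 -0.2 -2.2] 24.7
scene [(-170, np.float64(-134.0), np.float64(-112.0), np.float64(-104.0)), (-150, np.float64(-135.0), np.float64(-112.0), np.float64(-49.0)), (-130, np.float64(-134.0), np.float64(-48.0), np.float64(-22.0)), (-110, np.float64(-134.0), np.float64(-46.0), np.float64(-22.0)), (-90, np.float64(-137.0), np.float64(-45.0), np.float64(-42.0)), (-70, np.float64(-138.0), np.float64(-44.0), np.float64(-40.0)), (-50, np.float64(-138.0), np.float64(-43.0), np.float64(-38.0)), (-30, np.float64(-138.0), np.float64(-132.0), np.float64(0.0)), (-10, np.float64(-138.0), np.float64(-135.0), np.float64(-132.0)), (10, np.float64(-1
[... 858 characters left out ...]
-139.0), np.float64(17.0), np.float64(65.0)), (30, np.float64(-140.0), np.float64(-136.0), np.float64(36.0)), (50, np.float64(-140.0), np.float64(-136.0), np.float64(41.0)), (70, np.float64(-140.0), np.float64(-137.0), np.float64(-134.0))]
scene [(62, np.int64(642), np.int64(106), np.int64(28)), (39, np.int64(695), np.int64(84), np.int64(28)), (36, np.int64(636), np.int64(202), np.int64(30)), (66, np.int64(684), np.int64(185), np.int64(29)), (39, np.int64(686), np.int64(209), np.int64(29))]
side [(74, np.int64(699), np.int64(85), np.int64(25)), (70, np.int64(641), np.int64(106), np.int64(25)), (23, np.int64(670), np.int64(230), np.int64(86)), (49, np.int64(634), np.int64(209), np.int64(26))]
```

```bash
python3 -m handwheel '[[[-0.03,0,-0.07,0],[-0.08,0.01,-0.16,0],[-0.15,0.02,-0.26,0],[-0.24,0.03,-0.36,0],[-0.34,0.04,-0.46,0],[-0.45,0.05,-0.55,0],[-0.57,0.06,-0.62,0],[-0.69,0.08,-0.67,0],[-0.81,0.09,-0.69,0],[-0.92,0.1,-0.695,0]]]'
python3 -m handwheel '[[[-0.1,0.02,0,0.02],[-0.19,0.04,0,0.05],[-0.26,0.06,0,0.08],[-0.31,0.08,0,0.1],[-0.345,0.1,0,0.12],[-0.365,0.115,0,0.131],[-0.37,0.115,0,0.131],[-0.37,0.115,0,0.131]]]'
cat > ice2.py <<'E'
from h import *
o=ctrl.get_obs();tgt(.683,-.015,.275,-11.3)
for n in('scene','side'):
    c=shot(n);W=cloud(c);hsv=cv2.cvtColor(c['color'],cv2.COLOR_RGB2HSV).astype(int);S,V=hsv[...,1],hsv[...,2];X,Y,Z=[W[...,i] for i in range(3)]
    d=W[...,:2]-o['eef_pos'][:2];a=np.radians(78.7);cx=d@[np.cos(a),np.sin(a)];cy=d@[np.sin(a),-np.cos(a)]
    m=(cx<-.05)&(cx>-.17)&(abs(cy)<.045)&(Z-o['eef_pos'][2]>-.06)&(Z-o['eef_pos'][2]<.02)&(S<45)&(V>195)
    nn,lab,st,ce=cv2.connectedComponentsWithStats(m.astype(np.uint8))
    print(n,'on scoop?',[(int(st[i,4]),np.round(np.median(cx[lab==i])*1000),np.round(np.median(cy[lab==i])*1000),np.round((np.median(Z[lab==i])-o['eef_pos'][2])*1000)) for i in range(1,nn) if st[i,4]>20])
    k=(abs(cy)<.03)&(Z>o['eef_pos'][2]-.07)&(Z<o['eef_pos'][2]-.02)
    print([(round(x*1000),round(float(np.percentile(Z[j],20)-o['eef_pos'][2])*1000)) for x in np.arange(-.17,-.04,.02) if (j:=k&(abs(cx-x)<.01)).sum()>6])
E
python3 ice2.py; python3 ice.py
```

```text
time_s: 26.15
eef_pos: [0.6844, 0.1814, 0.2752]
eef_rot: [-0.0, 0.707, 0.707, -0.0]
wrist_force: [0.1, 0.3, -1.6]
opening: 0.271
grasp_force: 59.0
time_s: 27.15
eef_pos: [0.7073, 0.1096, 0.2754]
eef_rot: [-0.0, 0.773, 0.635, -0.0]
wrist_force: [-0.2, 0.3, -1.5]
opening: 0.271
grasp_force: 59.0
shift [-0.635  0.002  0.002] twist 0.001 yaw -11.2 q [-0.01  0.47  1.17  0.    1.51  0.18] t 27.15
scene on scoop? []
[(-150, -51), (-130, -49), (-110, -47), (-90, -45), (-70, -44)]
side on scoop? [(76, np.float64(-119.0), np.float64(-20.0), np.float64(-27.0))]
[(-150, -53), (-130, -51), (-110, -49), (-90, -47)]
scene [(64, np.int64(642), np.int64(106), np.int64(28)), (42, np.int64(694), np.int64(85), np.int64(28)), (66, np.int64(636), np.int64(206), np.int64(28)), (66, np.int64(684), np.int64(184), np.int64(28)), (70, np.int64(679), np.int64(211), np.int64(27))]
side [(72, np.int64(699), np.int64(86), np.int64(25)), (67, np.int64(641), np.int64(107), np.int64(24)), (160, np.int64(679), np.int64(201), np.int64(25)), (59, np.int64(637), np.int64(207), np.int64(26))]
```

```bash
python3 -m handwheel '[[[-0.31,0,0,0],[-0.62,0,0,0],[-0.31,0,0,0],[0,0,0,0],[0,0,0,0],[0,0,0,0]]]'
python3 ice2.py
python3 - <<'E'
from h import *
c=dict(np.load('pics/scene.npz'));W=cloud(c);d=W[...,:2]-[.655,-.158]
hsv=cv2.cvtColor(c['color'],cv2.COLOR_RGB2HSV).astype(int)
m=(np.hypot(d[...,0],d[...,1])<.09)&(hsv[...,1]<30)&(hsv[...,2]>225);print('bright in hopper',m.sum())
save('s5.png',cv2.resize(c['color'][120:320,150:350],None,fx=3,fy=3,interpolation=2))
E
```

```text
time_s: 28.1
eef_pos: [0.7073, 0.1096, 0.2754]
eef_rot: [0.0, 0.773, 0.635, -0.0]
wrist_force: [0.1, -0.3, -2.7]
opening: 0.271
grasp_force: 59.4
shift [-0.635  0.002  0.002] twist 0.002 yaw -11.2 q [-0.01  0.47  1.17 -0.    1.51  0.18] t 28.1
scene on scoop? []
[(-150, -51), (-130, -49), (-110, -47), (-90, -45), (-70, -44)]
side on scoop? []
[(-150, -53), (-130, -51), (-110, -49), (-90, -46)]
bright in hopper 29
```

View pics/s5.png

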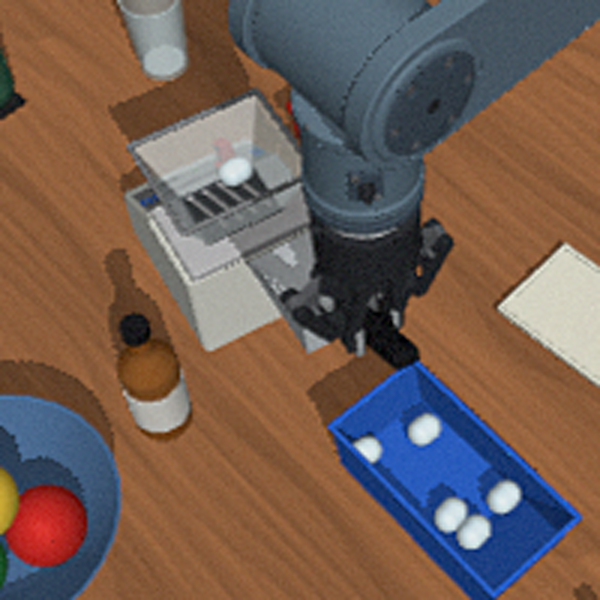

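```bash
python3 -m handwheel '[[[-0.1,0,0.25,0],[-0.21,0,0.5,0],[-0.21,0,0.7,0],[-0.21,0,0.7,0],[-0.21,0,0.7,0]]]'
python3 -m handwheel '[[[-0.07,0,0,0],[-0.1,0,-0.06,0],[-0.14,0,-0.12,0],[-0.187,0,-0.18,0],[-0.237,0,-0.237,0],[-0.29,0,-0.287,0],[-0.35,0,-0.333,0],[-0.414,0,-0.373,0],[-0.48,0,-0.407,0],[-0.55,0,-0.435,0]]]'
python3 -m handwheel '[[[-0.035,0,-0.01,0],[-0.068,0,-0.022,0],[-0.07,0,-0.022,0]]]'
```

```text
time_s: 28.82
eef_pos: [0.7005, 0.0675, 0.1377]
eef_rot: [0.001, 0.773, 0.634, 0.001]
wrist_force: [-0.2, 0.7, -0.4]
opening: 0.266
grasp_force: 59.4
time_s: 30.08
eef_pos: [0.679, -0.0387, 0.2255]
eef_rot: [0.001, 0.773, 0.635, 0.003]
wrist_force: [2.1, 4.7, 1.8]
opening: 0.27
grasp_force: 60.4
time_s: 30.45
eef_pos: [0.6761, -0.0518, 0.2285]
eef_rot: [-0.0, 0.773, 0.635, 0.003]
wrist_force: [1.6, 8.5, 2.2]
opening: 0.268
grasp_force: 58.2
```

```bash
python3 -m handwheel '[[[0.2,-0.04,-0.06,0],[0.5,-0.11,-0.12,0],[0.79,-0.184,-0.12,0],[0.79,-0.184,-0.12,0],[0.79,-0.184,-0.12,0]]]'
python3 -m handwheel '[[[0.3,-0.07,0,-0.06],[0.6,-0.13,0,-0.13],[0.79,-0.184,0,-0.13],[0.79,-0.184,0,-0.13],[0.79,-0.184,0,-0.13]]]'
python3 - <<'E'
from h import *
tgt(.665,.273,.25,0)
o=ctrl.get_obs();P=o['eef_pos']
for n in('scene','side'):
    W=cloud(shot(n));X,Y,Z=[W[...,i] for i in range(3)]
    print(n,[(round((y-P[1])*1000),*np.round(np.percentile(Z[k]-P[2],[3,50])*1000),*np.round(np.percentile(X[k],[2,98]),3)) for y in np.arange(.2,.31,.01) if (k:=(abs(Y-y)<.005)&(abs(X-P[0])<.05)&(Z>.075)&(Z<.2)).sum()>4])
E
python3 ice.py
```

```text
time_s: 31.08
eef_pos: [0.6697, 0.1081, 0.251]
eef_rot: [0.0, 0.773, 0.635, -0.0]
wrist_force: [-0.0, 0.3, -1.7]
opening: 0.268
grasp_force: 59.3
time_s: 31.7
eef_pos: [0.665, 0.2687, 0.2507]
eef_rot: [0.0, 0.708, 0.706, -0.0]
wrist_force: [-0.4, -0.5, -1.7]
opening: 0.272
grasp_force: 59.3
shift [0.021 0.    0.003] twist -0.002 yaw -0.2 q [ 0.22  0.49  1.19 -0.    1.47  0.22] t 31.7
scene [(-49, np.float64(-126.0), np.float64(-118.0), np.float64(0.649), np.float64(0.705)), (-39, np.float64(-115.0), np.float64(-107.0), np.float64(0.65), np.float64(0.705)), (-29, np.float64(-104.0), np.float64(-79.0), np.float64(0.664), np.float64(0.705)), (-19, np.float64(-90.0), np.float64(-71.0), np.float64(0.703), np.float64(0.705)), (-9, np.float64(-77.0), np.float64(-65.0), np.float64(0.703), np.float64(0.705)), (1, np.float64(-69.0), np.float64(-58.0), np.float64(0.703), np.float64(0.705)), (11, np.float64(-61.0), np.float64(-58.0), np.float64(0.703), np.float64(0.705))]
side [(-49, np.float64(-120.0), np.float64(-101.0), np.float64(0.624), np.float64(0.626)), (-39, np.float64(-116.0), np.float64(-87.0), np.float64(0.624), np.float64(0.626)), (-29, np.float64(-101.0), np.float64(-76.0), np.float64(0.625), np.float64(0.626)), (-19, np.float64(-92.0), np.float64(-78.0), np.float64(0.625), np.float64(0.626)), (-9, np.float64(-75.0), np.float64(-61.0), np.float64(0.625), np.float64(0.626)), (1, np.float64(-68.0), np.float64(-57.0), np.float64(0.625), np.float64(0.627))]
scene [(62, np.int64(642), np.int64(106), np.int64(28)), (40, np.int64(695), np.int64(85), np.int64(29)), (64, np.int64(685), np.int64(185), np.int64(28)), (69, np.int64(680), np.int64(211), np.int64(28))]
side [(71, np.int64(642), np.int64(107), np.int64(25)), (159, np.int64(679), np.int64(200), np.int64(25)), (61, np.int64(637), np.int64(206), np.int64(26))]
```

```bash
python3 -m handwheel '[[[0.06,0,0.15,0],[0.06,0,0.3,0],[0.06,0,0.38,0],[0.06,0,0.42,0],[0.06,0,0.42,0]]]'
python3 -m handwheel '[[[0,0,0.03,0],[0,0,0.05,0],[0,0,0.05,0]]]'
python3 ice.py
```

```text
time_s: 32.52
eef_pos: [0.6647, 0.2823, 0.1671]
eef_rot: [0.0, 0.708, 0.707, 0.0]
wrist_force: [-0.1, 0.5, -2.3]
opening: 0.268
grasp_force: 59.3
time_s: 32.9
eef_pos: [0.6642, 0.2827, 0.1566]
eef_rot: [-0.0, 0.707, 0.707, -0.0]
wrist_force: [0.5, 0.1, -1.1]
opening: 0.266
grasp_force: 59.3
scene [(62, np.int64(642), np.int64(106), np.int64(28)), (40, np.int64(695), np.int64(84), np.int64(28)), (52, np.int64(634), np.int64(204), np.int64(29)), (67, np.int64(684), np.int64(185), np.int64(28)), (69, np.int64(679), np.int64(211), np.int64(27))]
side [(70, np.int64(641), np.int64(106), np.int64(24)), (21, np.int64(676), np.int64(180), np.int64(27)), (19, np.int64(629), np.int64(207), np.int64(30))]
```

```bash
python3 -m handwheel '[[[0,0,0.015,0],[0,0,0.025,0],[0,0,0.025,0]]]'
python3 -m handwheel '[[[0,0,0.015,0],[0,0,0.015,0]]]'
python3 ice.py
```

```text
time_s: 33.38
eef_pos: [0.6643, 0.2826, 0.1515]
eef_rot: [-0.0, 0.707, 0.707, -0.0]
wrist_force: [-0.0, 0.2, -1.6]
opening: 0.27
grasp_force: 59.3
time_s: 33.62
eef_pos: [0.6644, 0.2825, 0.1486]
eef_rot: [0.0, 0.707, 0.707, -0.0]
wrist_force: [0.1, 0.2, -1.3]
opening: 0.266
grasp_force: 59.3
scene [(63, np.int64(642), np.int64(105), np.int64(28)), (39, np.int64(695), np.int64(86), np.int64(29)), (60, np.int64(635), np.int64(205), np.int64(28)), (65, np.int64(683), np.int64(185), np.int64(28)), (69, np.int64(680), np.int64(212), np.int64(29))]
side [(68, np.int64(641), np.int64(106), np.int64(25)), (28, np.int64(674), np.int64(182), np.int64(25)), (25, np.int64(630), np.int64(204), np.int64(30))]
```

```bash
python3 -m handwheel '[[[0,0,0.015,0],[0,0,0.015,0]]]'
python3 -m handwheel '[[[0,0,0.015,0],[0,0,0.015,0]]]'
```

```text
time_s: 33.98
eef_pos: [0.6651, 0.282, 0.147]
eef_rot: [0.001, 0.708, 0.707, 0.0]
wrist_force: [-1.2, -3.7, 4.2]
opening: 0.271
grasp_force: 60.0
time_s: 34.22
eef_pos: [0.6658, 0.2818, 0.1451]
eef_rot: [0.002, 0.708, 0.707, 0.001]
wrist_force: [-1.6, -3.8, 8.2]
opening: 0.262
grasp_force: 60.5
```

```bash
python3 -m handwheel '[[[-0.05,0,-0.005,0],[-0.1,0,-0.005,0],[-0.12,0,0,0],[-0.1,0,0.015,0],[-0.08,0,0.03,0]]]'
python3 -m handwheel '[[[0.01,0,0.03,0],[0.025,0,0.06,0],[0.035,0,0.09,0],[0.05,0,0.125,0],[0.05,0,0.125,0]]]'
python3 ice.py; python3 tilt.py all
```

```text
time_s: 34.85
eef_pos: [0.6643, 0.2671, 0.1364]
eef_rot: [-0.0, 0.707, 0.707, -0.0]
wrist_force: [0.0, -0.6, -1.8]
opening: 0.265
grasp_force: 59.6
time_s: 35.48
eef_pos: [0.669, 0.2772, 0.1187]
eef_rot: [0.004, 0.707, 0.707, 0.004]
wrist_force: [-0.6, -2.9, 20.7]
opening: 0.266
grasp_force: 63.4
scene [(61, np.int64(642), np.int64(105), np.int64(27)), (39, np.int64(695), np.int64(85), np.int64(29)), (65, np.int64(636), np.int64(185), np.int64(27)), (67, np.int64(686), np.int64(159), np.int64(28)), (68, np.int64(680), np.int64(185), np.int64(28))]
side [(31, np.int64(691), np.int64(83), np.int64(26)), (69, np.int64(641), np.int64(106), np.int64(26)), (47, np.int64(632), np.int64(184), np.int64(29)), (333, np.int64(666), np.int64(275), np.int64(81)), (19, np.int64(668), np.int64(188), np.int64(22))]
[0.669 0.277 0.119] [-0.  -2.5 20.5] 35.575
scene [(-170, np.float64(-117.0), np.float64(-113.0), np.float64(-87.0)), (-150, np.float64(-116.0), np.float64(-114.0), np.float64(-110.0)), (-130, np.float64(-116.0), np.float64(-111.0), np.float64(-87.0)), (-110, np.float64(-116.0), np.float64
[... 572 characters left out ...]
p.float64(-118.0), np.float64(-114.0))]
side [(-170, np.float64(-118.0), np.float64(-109.0), np.float64(-89.0)), (-150, np.float64(-118.0), np.float64(-115.0), np.float64(-112.0)), (-130, np.float64(-119.0), np.float64(-114.0), np.float64(-90.0)), (-110, np.float64(-119.0), np.float64(-115.0), np.float64(-89.0)), (-90, np.float64(-103.0), np.float64(-95.0), np.float64(-89.0)), (-10, np.float64(-120.0), np.float64(-83.0), np.float64(39.0)), (10, np.float64(-121.0), np.float64(-25.0), np.float64(64.0)), (30, np.float64(-122.0), np.float64(-118.0), np.float64(66.0)), (50, np.float64(-122.0), np.float64(-119.0), np.float64(63.0)), (70, np.float64(-122.0), np.float64(-119.0), np.float64(-116.0))]
```

```bash
cat > prof.py <<'E'
from h import *
o=ctrl.get_obs();print(np.round(o['eef_pos'],3),np.round(o['wrist_force'],1),np.round(o['torque'],2))
for n in('scene','side'):
    W=cloud(shot(n));X,Y,Z=[W[...,i] for i in range(3)]
    for lo,hi in((.63,.65),(.65,.67),(.67,.69),(.69,.7)):
        print(n,lo,[(round(y*1000),round(float(np.median(Z[k]))*1000)) for y in np.arange(.07,.28,.01) if (k:=(abs(Y-y)<.004)&(X>lo)&(X<hi)&(Z<.09)).sum()>2])
E
python3 prof.py
```

```text
[0.669 0.277 0.119] [ 0.4 -1.8 20.8] [-0.87  0.01  0.  ]
scene 0.63 [(70, 8), (80, 5), (90, 27), (100, 32), (110, 22), (120, 5), (130, 4), (140, 6), (150, 6), (160, 6), (170, 23), (180, 28), (190, 21), (200, 14), (210, 26), (220, 30), (270, 1)]
scene 0.65 [(70, 8), (80, 5), (90, 5), (100, 7), (110, 6), (120, 6), (130, 5), (140, 7), (150, 6), (160, 5), (170, 5), (180, 15), (190, 9), (200, 16), (210, 23), (270, 0)]
scene 0.67 [(70, 12), (80, 11), (90, 5), (100, 6), (110, 5), (120, 5), (130, 5), (140, 24), (150, 31), (160, 28), (170, 27), (180, 30), (190, 24), (200, 16), (210, 24), (220, 31), (230, 37), (240, 44), (270, 1)]
scene 0.69 [(70, 30), (80, 29), (90, 22), (100, 6), (110, 5), (120, 5), (130, 5), (140, 7), (150, 25), (160, 23), (170, 5), (180, 15), (190, 6), (240, 5), (250, 6), (260, 1), (270, 2)]
side 0.63 [(70, 10), (100, 28), (110, 17), (120, 4), (130, 3), (140, 5), (150, 4), (170, 25), (180, 28), (190, 22), (200, 22), (210, 5), (220, 7), (230, 49), (240, 72), (250, 58), (260, 11), (270, 49)]
side 0.65 [(70, 4), (100, 25), (110, 6), (120, 3), (130, 4), (140, 4), (150, 4), (160, 4), (170, 3), (180, 21), (190, 21), (260, 12), (270, 37)]
side 0.67 [(70, 7), (80, 10), (90, 20), (150, 29), (190, 22), (260, 9), (270, 40)]
side 0.69 [(80, 27), (90, 25), (110, 3), (120, 5), (260, 11), (270, 45)]
```

```bash
python3 -m handwheel '[[[-0.03,0,-0.03,0],[-0.07,0,-0.03,0],[-0.11,0,-0.03,0],[-0.09,0,-0.01,0],[-0.06,0,0.005,0],[-0.03,0,0.02,0],[-0.03,0,0.02,0]]]'
python3 prof.py
```

```text
time_s: 36.65
eef_pos: [0.6648, 0.2705, 0.109]
eef_rot: [0.001, 0.707, 0.707, -0.0]
wrist_force: [-3.4, -5.4, 7.9]
opening: 0.268
grasp_force: 61.1
[0.665 0.271 0.109] [-3.4 -5.4  7.9] [-1.27  0.53 -0.05]
scene 0.63 [(70, 9), (80, 6), (90, 27), (100, 31), (110, 21), (120, 5), (130, 5), (140, 6), (150, 28), (160, 25), (170, 7), (180, 15), (190, 22), (200, 27), (210, 33), (220, 36), (260, 2), (270, 1)]
scene 0.65 [(70, 8), (80, 6), (90, 5), (100, 6), (110, 6), (120, 5), (130, 5), (140, 4), (150, 25), (160, 7), (170, 8), (180, 16), (190, 21), (200, 27), (210, 33), (260, 2), (270, 2)]
scene 0.67 [(70, 9), (80, 6), (90, 6), (100, 5), (110, 6), (120, 30), (130, 29), (140, 22), (150, 29), (160, 27), (170, 7), (180, 17), (190, 22), (200, 27), (210, 33), (220, 39), (230, 45), (250, 3), (260, 6), (270, 60)]
scene 0.69 [(70, 27), (80, 30), (90, 25), (100, 6), (110, 5), (120, 26), (130, 27), (140, 10), (150, 6), (160, 7), (170, 8), (210, 6), (220, 8), (230, 6), (240, 5), (250, 6), (260, 77), (270, 33)]
side 0.63 [(70, 10), (90, 25), (100, 29), (110, 19), (120, 4), (150, 28), (160, 24), (220, 2), (250, 88), (260, 65), (270, 48)]
side 0.65 [(70, 6), (110, 5), (120, 1), (140, 1), (150, 5), (160, 4), (170, 9), (180, 13), (260, 18), (270, 50)]
side 0.67 [(70, 9), (80, 5), (90, 20), (130, 24), (140, 22), (150, 30), (260, 20), (270, 52)]
side 0.69 [(80, 28), (260, 19), (270, 49)]
```

```bash
python3 -m handwheel '[[[0.01,0,0.03,0],[0.02,0,0.06,0],[0.035,0,0.095,0],[0.045,0,0.125,0],[0.03,0,0.14,0],[0.01,0,0.155,0],[-0.022,0,0.175,0],[-0.022,0,0.175,0]]]'
python3 prof.py
```

```text
time_s: 37.75
eef_pos: [0.6654, 0.2682, 0.074]
eef_rot: [0.0, 0.707, 0.707, 0.002]
wrist_force: [0.8, 3.0, 4.5]
opening: 0.267
grasp_force: 61.7
[0.665 0.268 0.074] [0.8 3.  4.5] [ 0.03 -0.26  0.14]
scene 0.63 [(70, 8), (80, 6), (90, 26), (100, 30), (110, 22), (120, 6), (130, 27), (140, 23), (150, 10), (160, 11), (170, 15), (180, 17), (190, 19), (200, 22), (210, 24), (270, 3)]
scene 0.65 [(70, 7), (80, 5), (90, 4), (100, 8), (110, 8), (120, 5), (130, 8), (140, 7), (150, 9), (160, 11), (170, 15), (180, 16), (190, 19), (200, 22), (210, 24), (220, 26), (260, 0), (270, 1)]
scene 0.67 [(70, 10), (80, 9), (90, 21), (100, 31), (110, 28), (120, 24), (130, 30), (140, 24), (150, 8), (160, 13), (170, 15), (180, 17), (190, 20), (200, 23), (210, 24), (220, 29), (250, 5), (260, 2), (270, 1)]
scene 0.69 [(70, 27), (80, 30), (90, 26), (100, 26), (110, 29), (120, 15), (130, 8), (140, 5), (150, 9), (160, 13), (240, 57), (250, 32), (260, 2), (270, 2)]
side 0.63 [(70, 8), (100, 29), (110, 22), (120, 26), (130, 28), (140, 19), (170, 12), (190, 19), (240, 59), (250, 43), (260, 7), (270, 50)]
side 0.65 [(70, 8), (80, 3), (90, 5), (100, 4), (110, 7), (120, 2), (130, 24), (160, 10), (250, 76), (260, 12), (270, 44)]
side 0.67 [(70, 5), (80, 15), (90, 4), (100, 21), (110, 22), (140, 2), (150, 7), (160, 10), (240, 67), (250, 71), (260, 11), (270, 1)]
side 0.69 [(80, 22), (200, 20), (260, 9), (270, 2)]
```

```bash
python3 -m handwheel '[[[-0.04,0,0.02,0],[-0.08,0,0.038,0],[-0.11,0,0.055,0],[-0.138,0,0.075,0],[-0.165,0,0.095,0],[-0.195,0,0.113,0],[-0.222,0,0.128,0],[-0.25,0,0.13,0],[-0.265,0,0.13,0],[-0.265,0,0.13,0]]]'
python3 prof.py; python3 ice.py
```

```text
time_s: 39.1
eef_pos: [0.6645, 0.2128, 0.0469]
eef_rot: [0.0, 0.708, 0.707, -0.0]
wrist_force: [0.9, 2.2, 3.8]
opening: 0.265
grasp_force: 59.5
[0.664 0.213 0.047] [0.9 2.2 3.8] [-0.24 -0.07  0.04]
scene 0.63 [(70, 31), (80, 32), (90, 26), (100, 37), (110, 36), (120, 26), (130, 11), (140, 9), (150, 11), (220, 79), (260, 3), (270, 4)]
scene 0.65 [(70, 12), (80, 30), (90, 26), (100, 29), (110, 25), (120, 33), (130, 34), (140, 12), (150, 11), (160, 12), (210, 3), (220, 63), (230, 9), (240, 6), (250, 10), (260, 85), (270, 3)]
scene 0.67 [(70, 15), (80, 30), (90, 29), (100, 32), (110, 23), (120, 11), (130, 23), (140, 11), (150, 10), (160, 10), (190, 4), (200, 4), (210, 6), (220, 46), (230, 5), (240, 6), (250, 6), (260, 9), (270, 62)]
scene 0.69 [(70, 32), (80, 35), (90, 25), (110, 12), (190, 4), (200, 7), (210, 6), (220, 6), (230, 5), (240, 6), (250, 7), (260, 3), (270, 5)]
side 0.63 [(70, 27), (80, 29), (90, 28), (100, 36), (110, 37), (180, 19), (190, 4), (200, 4), (210, 5), (220, 61), (260, 10), (270, 46)]
side 0.65 [(70, 22), (80, 28), (90, 26), (130, 28), (140, 25), (190, 3), (200, 5), (210, 4), (220, 54), (230, 69), (240, 74), (250, 78), (260, 12), (270, 52)]
side 0.67 [(70, 18), (180, 46), (190, 49), (200, 62), (210, 60), (220, 66), (230, 72), (260, 11), (270, 48)]
side 0.69 [(140, 8), (220, 82), (260, 12), (270, 50)]
scene [(60, np.int64(648), np.int64(84), np.int64(29)), (60, np.int64(643), np.int64(111), np.int64(34)), (47, np.int64(695), np.int64(84), np.int64(32)), (61, np.int64(677), np.int64(105), np.int64(32)), (66, np.int64(666), np.int64(134), np.int64(33))]
side [(83, np.int64(644), np.int64(86), np.int64(30)), (23, np.int64(657), np.int64(137), np.int64(28))]
```

```bash
python3 -m handwheel '[[[0,0,0.02,0],[0,0,0.04,0],[0,0,0.05,0],[0,0,0.05,0]]]'
python3 ice.py
python3 -m handwheel '[[[0,0,0.015,0],[0,0,0.03,0],[0,0,0.03,0]]]'
python3 prof.py; python3 ice.py
```

```text
time_s: 39.8
eef_pos: [0.6649, 0.2151, 0.0406]
eef_rot: [-0.0, 0.707, 0.707, 0.001]
wrist_force: [-8.3, 4.8, 24.8]
opening: 0.268
grasp_force: 62.5
scene [(62, np.int64(648), np.int64(83), np.int64(34)), (61, np.int64(644), np.int64(114), np.int64(34)), (53, np.int64(694), np.int64(84), np.int64(35)), (63, np.int64(676), np.int64(105), np.int64(34)), (67, np.int64(665), np.int64(140), np.int64(33))]
side [(107, np.int64(644), np.int64(87), np.int64(31)), (20, np.int64(655), np.int64(142), np.int64(27))]
time_s: 40.28
eef_pos: [0.6651, 0.2157, 0.0398]
eef_rot: [-0.0, 0.707, 0.707, 0.001]
wrist_force: [-25.0, 2.6, 54.9]
opening: 0.267
grasp_force: 66.6
[0.665 0.216 0.04 ] [-25.    2.6  54.9] [ 0.09  4.36 -0.29]
scene 0.63 [(70, 34), (80, 36), (90, 29), (100, 33), (110, 36), (120, 30), (130, 9), (140, 11), (150, 10), (220, 46), (230, 69), (270, 4)]
scene 0.65 [(70, 12), (80, 31), (90, 30), (100, 35), (110, 25), (120, 12), (130, 33), (140, 36), (150, 26), (160, 10), (170, 9), (220, 55), (230, 60), (240, 35), (250, 67), (260, 73), (270, 4)]
scene 0.67 [(70, 23), (80, 34), (90, 27), (100, 
[... 514 characters left out ...]
32), (110, 33), (140, 32), (150, 26), (180, 9), (190, 4), (200, 5), (210, 4), (220, 23), (230, 60), (240, 65), (250, 68), (260, 13), (270, 47)]
side 0.67 [(70, 12), (180, 41), (190, 44), (200, 50), (210, 61), (220, 61), (230, 74), (240, 66), (250, 69), (260, 12), (270, 40)]
side 0.69 [(150, 8), (220, 78), (230, 83), (260, 11), (270, 42)]
scene [(61, np.int64(648), np.int64(84), np.int64(34)), (59, np.int64(644), np.int64(114), np.int64(35)), (52, np.int64(694), np.int64(83), np.int64(36)), (60, np.int64(674), np.int64(109), np.int64(35)), (64, np.int64(664), np.int64(148), np.int64(32))]
side [(113, np.int64(644), np.int64(88), np.int64(33)), (23, np.int64(655), np.int64(148), np.int64(31))]
```

```bash
python3 -m handwheel '[[[0,0,-0.06,0],[0,0,-0.12,0],[0,0,-0.22,0],[0,0,-0.34,0],[0,0,-0.46,0],[0,0,-0.56,0],[0,0,-0.62,0],[0,0,-0.62,0]]]'
cat > ice3.py <<'E'
from h import *
o=ctrl.get_obs();P=o['eef_pos'];q=o['eef_rot'];tx=R.from_quat([q[1],q[2],q[3],q[0]]).apply([1,0,0])[:2];ty=np.array([tx[1],-tx[0]]);print(np.round(P,3),o['time_s'])
for n in('scene','side'):
    c=shot(n);W=cloud(c);hsv=cv2.cvtColor(c['color'],cv2.COLOR_RGB2HSV).astype(int);S,V=hsv[...,1],hsv[...,2]
    d=W[...,:2]-P[:2];cx=d@tx;cy=d@ty;Z=W[...,2]
    on=(cx<-.03)&(cx>-.18)&(abs(cy)<.05)&(Z-P[2]>-.06)&(Z-P[2]<.025)
    b=(W[...,0]>.605)&(W[...,0]<.725)&(W[...,1]>.05)&(W[...,1]<.28)&(Z<.045)&(Z>.012)&~on
    h=(np.hypot(W[...,0]-.655,W[...,1]+.158)<.085)&(Z>.12)&~on
    for nm,m in(('on',on),('bin',b),('hop',h)):
        nn,lab,st,ce=cv2.connectedComponentsWithStats((m&(S<60)&(V>(185 if nm!='hop' else 215))).astype(np.uint8))
        print(n,nm,[(int(st[i,4]),int(np.median(cx[lab==i])*1000),int(np.median(cy[lab==i])*1000),int((np.median(Z[lab==i])-(P[2] if nm=='on' else 0))*1000)) for i in range(1,nn) if st[i,4]>14])
E
python3 ice3.py
```

```text
time_s: 41.48
eef_pos: [0.6649, 0.2133, 0.1559]
eef_rot: [0.0, 0.707, 0.707, 0.001]
wrist_force: [0.8, -0.5, -2.0]
opening: 0.271
grasp_force: 59.3
[0.665 0.213 0.156] 41.475
scene on [(70, -100, -22, -7), (78, -104, 8, -6)]
scene bin []
scene hop [(38, -383, -29, 164)]
side on []
side bin []
side hop [(167, -323, -19, 135), (22, -322, 42, 122), (37, -311, -21, 122)]
```

```bash
python3 -m handwheel '[[[-0.06,0.01,-0.08,0],[-0.15,0.03,-0.18,0.02],[-0.25,0.06,-0.28,0.04],[-0.35,0.09,-0.37,0.06],[-0.43,0.12,-0.44,0.08],[-0.5,0.15,-0.49,0.1],[-0.55,0.17,-0.52,0.12],[-0.585,0.19,-0.53,0.131],[-0.605,0.195,-0.53,0.131],[-0.61,0.195,-0.53,0.131]]]'
python3 ice3.py; python3 ice2.py | tail -4
```

```text
time_s: 42.82
eef_pos: [0.703, 0.0913, 0.2601]
eef_rot: [-0.0, 0.773, 0.634, -0.0]
wrist_force: [0.2, 0.0, -1.9]
opening: 0.268
grasp_force: 59.3
[0.703 0.091 0.26 ] 42.825
scene on [(72, -99, 6, -7)]
scene bin []
scene hop [(49, -269, -14, 163)]
side on [(96, -95, -21, -10)]
side bin []
side hop [(523, -300, 5, 174)]
scene on scoop? [(67, np.float64(-100.0), np.float64(7.0), np.float64(-7.0))]
[(-150, -33), (-130, -32), (-110, -31), (-90, -32), (-70, -33)]
side on scoop? [(87, np.float64(-94.0), np.float64(-22.0), np.float64(-10.0))]
[(-110, -33), (-90, -33)]
```

```bash
python3 -m handwheel '[[[-0.31,0,0.02,0],[-0.62,0,0.03,0],[-0.31,0,0.03,0],[0,0,0,0],[0,0,0,0],[0,0,0,0]]]'
python3 ice3.py; python3 ice2.py | tail -4; python3 - <<'E'
from h import *
c=dict(np.load('pics/scene.npz'));W=cloud(c);hsv=cv2.cvtColor(c['color'],cv2.COLOR_RGB2HSV).astype(int)
m=(hsv[...,1]<50)&(hsv[...,2]>190)&(W[...,2]>.008)&(W[...,2]<.045)&(W[...,0]>.3)&(W[...,0]<1)&(abs(W[...,1])<.5)
nn,lab,st,ce=cv2.connectedComponentsWithStats(m.astype(np.uint8))
print('loose',[(int(st[i,4]),*np.round(np.median(W[lab==i],0),3)) for i in range(1,nn) if 15<st[i,4]<200])
E
```

```text
time_s: 43.78
eef_pos: [0.7031, 0.0918, 0.2608]
eef_rot: [0.0, 0.773, 0.634, -0.0]
wrist_force: [-0.4, -0.5, -1.8]
opening: 0.266
grasp_force: 59.5
[0.703 0.092 0.261] 43.775
scene on [(31, -117, 8, -29)]
scene bin []
scene hop [(45, -269, -17, 164), (45, -271, 17, 164), (24, -237, -22, 165), (43, -242, 9, 164)]
side on [(34, -85, -12, -31)]
side bin []
side hop [(534, -300, 5, 174), (20, -202, -8, 188), (38, -205, -36, 180)]
scene on scoop? []
[(-150, -32), (-130, -31), (-110, -31), (-90, -32), (-70, -33)]
side on scoop? [(28, np.float64(-85.0), np.float64(-12.0), np.float64(-32.0))]
[(-150, -34), (-130, -33), (-110, -33), (-90, -34), (-70, -34)]
loose [(134, np.float64(0.417), np.float64(0.158), np.float64(0.01)), (34, np.float64(0.45), np.float64(0.122), np.float64(0.009)), (40, np.float64(0.661), np.float64(-0.044), np.float64(0.023)), (28, np.float64(0.476), np.float64(0.127), np.float64(0.01)), (60, np.float64(0.701), np.float64(-0.049), np.float64(0.024)), (50, np.float64(0.459), np.float64(0.174), np.float64(0.01))]
```

```bash
python3 -m handwheel '[[[0,0.01,0.25,0],[-0.08,0.01,0.5,0],[-0.18,0.01,0.575,0],[-0.18,0.01,0.575,0]]]'
python3 -m handwheel '[[[-0.07,0,0,0],[-0.108,0,-0.098,0],[-0.16,0,-0.193,0],[-0.227,0,-0.28,0],[-0.304,0,-0.358,0],[-0.39,0,-0.424,0],[-0.487,0,-0.477,0],[-0.487,0,-0.477,0]]]'
cat > pf.py <<'E'
from h import *
a=np.radians(78.8);ex=np.array([np.cos(a),np.sin(a)]);ey=np.array([-ex[1],ex[0]]);o=ctrl.get_obs();P=o['eef_pos'];H=np.array([.655,-.158])
print('t',round(o['time_s'],2),'TCP t,lat,z',np.round([(P[:2]-H)@ex*1000,(P[:2]-H)@ey*1000,P[2]*1000]),np.round(o['wrist_force'],1))
for n in('scene','side'):
    c=shot(n);W=cloud(c);D=W[...,:2]-H;T=D@ex*1000;Y=D@ey*1000;Z=W[...,2]*1000
    for lo,hi in((-46,-30),(-30,-10),(-10,10),(10,30),(30,46)):
        print(n,lo,[(t,round(float(np.median(Z[k])))) for t in range(60,240,10) if (k:=(abs(T-t)<5)&(Y>lo)&(Y<hi)&(Z<P[2]*1000-15)&(Z>-5)).sum()>3])
    hsv=cv2.cvtColor(c['color'],cv2.COLOR_RGB2HSV).astype(int);m=(hsv[...,1]<50)&(hsv[...,2]>195)&(Z>10)&(Z<45)&(T>62)&(T<260)&(abs(Y)<90)
    nn,lab,st,ce=cv2.connectedComponentsWithStats(m.astype(np.uint8));print('ice',[(int(st[i,4]),int(np.median(T[lab==i])),int(np.median(Y[lab==i])),int(np.median(Z[lab==i]))) for i in range(1,nn) if st[i,4]>14])
E
python3 pf.py
```

```text
time_s: 44.48
eef_pos: [0.6977, 0.0531, 0.1454]
eef_rot: [-0.0, 0.774, 0.633, -0.001]
wrist_force: [0.4, 0.5, -0.9]
opening: 0.268
grasp_force: 59.4
time_s: 45.48
eef_pos: [0.6799, -0.041, 0.245]
eef_rot: [0.002, 0.774, 0.633, 0.002]
wrist_force: [0.3, 2.1, -0.3]
opening: 0.271
grasp_force: 62.9
t 45.48 TCP t,lat,z [120.  -2. 245.] [ 0.3  2.1 -0.3]
scene -46 [(60, 73), (70, 5), (80, 5), (90, 4), (100, 178), (110, 30), (120, 190), (130, 206), (140, 1), (150, 1), (160, 1), (170, 2), (180, 2), (190, 2), (200, 3), (210, 1), (220, 1), (230, 2)]
scene -30 [(60, 46), (70, 1), (80, 2), (90, 3), (100, 25), (110, 28), (120, 26), (130, 210), (140, 3), (150, 1), (160, 1), (170, 2), (180, 1), (190, 2), (200, 2), (210, 2), (220, 3), (230, 19)]
scene -10 [(60, 35), (70, 0), (80, 1), (90, 0), (100, 3), (110, 9), (120, 2), (130, 212), (140, 3), (150, 2), (160, 1), (170, 2), (180, 1), (190, 2), (220, 52), (230, 22)]
scene 10 [(60, 38), (70, 1), (80, 2), (90, 21), (100, 26), (110, 24), (120, 19), (130, 209), (140, 2), (150, 1), (160, 1), (170, 2), (180, 2), (210, 64), (220, 40), (230, 7)]
scene 30 [(60
[... 177 characters left out ...]
8, 23), (61, 116, -24, 24)]
side -46 [(60, 63), (70, 0), (80, 2), (110, 198), (120, 186), (130, 205), (140, 1), (150, 1), (160, 0)]
side -30 [(60, 58), (70, 0), (80, 0), (90, 1), (100, 22), (110, 22), (120, 17), (130, 206), (140, 0), (150, -1), (220, 55), (230, 26)]
side -10 [(60, 66), (70, -1), (100, 1), (110, 2), (120, 1), (130, 210), (140, 2), (150, 0), (220, 43), (230, 15)]
side 10 [(60, 71), (70, 1), (80, 1), (90, 10), (100, 23), (110, 21), (120, 214), (130, 206), (140, 0), (210, 59), (220, 36), (230, 6)]
side 30 [(60, 84), (70, 151), (80, 156), (90, 168), (100, 94), (110, 189), (120, 204), (130, 194), (140, 2), (210, 52), (220, 26), (230, 4)]
ice [(57, 115, -22, 20), (58, 109, 18, 19)]
```

```bash
python3 -m handwheel '[[[0.2,0,0,0],[0.39,0,0.05,0],[0.39,0,0.25,0],[0.39,0,0.42,0],[0.39,0,0.52,0],[0.39,0,0.52,0]]]'
python3 -m handwheel '[[[0,0,0.02,0],[0,0,0.02,0]]]'
python3 pf.py
```

```text
time_s: 46.32
eef_pos: [0.6932, 0.0365, 0.1353]
eef_rot: [-0.001, 0.773, 0.634, -0.002]
wrist_force: [-0.5, 0.2, -1.3]
opening: 0.269
grasp_force: 62.6
time_s: 46.58
eef_pos: [0.6952, 0.0363, 0.1348]
eef_rot: [0.001, 0.773, 0.634, 0.001]
wrist_force: [0.3, -0.0, -1.5]
opening: 0.267
grasp_force: 62.6
t 46.58 TCP t,lat,z [198.  -2. 135.] [ 0.3 -0.  -1.5]
scene -46 [(60, 54), (70, 0), (80, 1), (90, 1), (100, 3), (110, 15), (120, 4), (130, 1), (140, 2), (150, 2), (160, 3), (170, 3), (180, 57), (190, 3), (200, 96), (210, 95), (220, 2), (230, 1)]
scene -30 [(60, 69), (70, 2), (110, 26), (120, 22), (160, -1), (170, 1), (180, 1), (190, 1), (200, 107), (210, 96), (220, 6), (230, 17)]
scene -10 [(60, 70), (120, 3), (170, 0), (180, 2), (190, 2), (210, 100), (220, 53), (230, 18)]
scene 10 [(60, 75), (80, 2), (170, 1), (180, 2), (200, 108), (210, 99), (220, 41), (230, 6)]
scene 30 [(110, 2), (170, 0), (180, 4), (190, 116), (200, 109), (210, 64), (220, 27), (230, 5)]
ice [(38, 115, -25, 23)]
side -46 [(60, 23), (70, 0), (130, -1), (140, -1), (150, -1), (160, 0), (190, 117), (200, 108), (210, 97)]
side -30 [(60, 36), (70, 0), (130, -1), (140, 0), (150, 1), (160, 1), (200, 108), (210, 98), (220, 54), (230, 28)]
side -10 [(60, 58), (70, -1), (130, -2), (140, 0), (150, 1), (200, 102), (210, 101), (220, 46), (230, 12)]
side 10 [(60, 52), (70, 0), (80, -1), (100, 23), (110, 18), (130, -1), (140, -1), (150, 1), (190, 116), (200, 109), (210, 95), (220, 34), (230, 5)]
side 30 [(60, 58), (70, 0), (80, -1), (90, 0), (100, -1), (110, 0), (120, 2), (130, 1), (140, 3), (150, 53), (160, 66), (170, 73), (180, 80), (190, 104), (200, 105), (210, 60), (220, 22), (230, 4)]
ice [(23, 105, 27, 20)]
```

```bash
python3 -m handwheel '[[[0.01,0,0.05,0],[0.03,0,0.095,0],[0.045,0,0.14,0],[0.06,0,0.175,0],[0.075,0,0.205,0],[0.08,0,0.24,0],[0.08,0,0.27,0],[0.065,0,0.29,0],[0.048,0,0.305,0],[0.048,0,0.305,0]]]'
python3 pf.py
```

```text
time_s: 47.92
eef_pos: [0.6986, 0.0468, 0.0745]
eef_rot: [0.002, 0.773, 0.634, 0.002]
wrist_force: [1.6, 3.6, 6.8]
opening: 0.266
grasp_force: 60.4
t 47.92 TCP t,lat,z [209.  -3.  74.] [1.6 3.6 6.8]
scene -46 [(60, 28), (70, 1), (80, 1), (90, 10), (100, 15), (110, 3), (120, 9), (130, 6), (140, 2), (150, 0), (160, 2), (170, 2), (180, 2), (190, 4), (200, 40), (210, 1), (220, 2), (230, 0)]
scene -30 [(60, 28), (80, 24), (90, 25), (100, 19), (110, 7), (190, 0), (200, 38), (210, 1), (220, 1), (230, 3)]
scene -10 [(60, 26), (70, 2), (80, 2), (90, 3), (100, 5), (140, 19), (190, 1), (200, 38), (220, 43), (230, 19)]
scene 10 [(60, 19), (160, 23), (220, 18), (230, 7)]
scene 30 [(200, 52), (220, 30), (230, 6)]
ice [(57, 94, -24, 24)]
side -46 [(60, 45), (90, 22), (130, 22), (140, 33), (150, 45), (200, 41)]
side -30 [(60, 38), (70, 2), (90, 8), (100, 4), (200, 45), (220, 49), (230, 25)]
side -10 [(60, 34), (90, 15), (100, 4), (110, 6), (120, 10), (130, 14), (200, 47), (220, 41), (230, 12)]
side 10 [(60, 30), (70, -1), (80, 21), (90, 22), (100, 20), (190, 57), (200, 55), (210, 53), (220, 31), (230, 4)]
side 30 [(60, 25), (70, -1), (80, -1), (90, -1), (100, 0), (110, 0), (120, 11), (130, 6), (140, 18), (150, 37), (160, 35), (170, 44), (180, 47), (190, 56), (200, 54), (210, 48), (220, 22), (230, 5)]
ice [(58, 93, 16, 21)]
```

```bash
python3 -m handwheel '[[[-0.04,0,0,0],[-0.08,0,0,0],[-0.1,0,0.02,0],[-0.1,0,0.055,0],[-0.1,0,0.085,0],[-0.11,0,0.115,0],[-0.12,0,0.13,0],[-0.135,0,0.13,0],[-0.14,0,0.13,0]]]'
python3 pf.py
```

```text
time_s: 49.15
eef_pos: [0.6916, 0.019, 0.047]
eef_rot: [0.001, 0.773, 0.634, 0.001]
wrist_force: [0.8, 4.5, 4.6]
opening: 0.27
grasp_force: 58.8
t 49.15 TCP t,lat,z [181.  -2.  47.] [0.8 4.5 4.6]
scene -46 [(60, 17), (70, 18), (80, 19), (90, 5), (100, 3), (110, 2), (120, 2), (130, 1), (140, 2), (150, 5), (160, 11), (170, 0), (180, 1), (190, 0), (200, 2), (210, 0), (220, 2), (230, 0)]
scene -30 [(60, 28), (70, 29), (80, 22), (90, 7), (120, 11), (160, 11), (170, 1), (180, 1), (190, 2), (200, 2), (210, 1), (220, 1), (230, 3)]
scene -10 [(60, 16), (70, 16), (80, 7), (170, 1), (180, 0), (190, 2), (230, 17)]
scene 10 [(220, 19), (230, 6)]
scene 30 [(160, 2), (170, 2), (180, 1), (220, 19), (230, 4)]
ice [(55, 77, -21, 27)]
side -46 [(110, 11), (120, 19)]
side -30 [(70, 3), (80, 18), (160, 9), (230, 16)]
side -10 [(80, 5), (90, 6), (100, 4), (110, 9), (160, 17), (220, 25), (230, 12)]
side 10 [(60, 27), (70, 28), (80, 21), (90, 5), (100, 8), (110, 8), (160, 22), (220, 19), (230, 4)]
side 30 [(60, 16), (70, 1), (80, 8), (90, 11), (100, 3), (110, 12), (120, 6), (130, 2), (140, 10), (150, 22), (160, 19), (210, 16), (220, 16), (230, 4)]
ice [(53, 78, 21, 26)]
```

```bash
python3 -m handwheel '[[[0,0,0.015,0],[0,0,0.025,0],[0,0,0.01,0],[0,0,-0.03,0],[0.005,0,-0.08,0],[0.015,0,-0.15,0],[0.025,0,-0.24,0],[0.035,0,-0.34,0],[0.045,0,-0.42,0],[0.05,0,-0.45,0]]]'
python3 pf.py | grep -v -e '-46' ; python3 ice3.py | grep on
```

```text
time_s: 50.5
eef_pos: [0.6937, 0.0284, 0.1386]
eef_rot: [0.001, 0.773, 0.634, 0.001]
wrist_force: [-0.6, 0.0, -1.8]
opening: 0.262
grasp_force: 59.7
t 50.5 TCP t,lat,z [190.  -2. 139.] [-0.6  0.  -1.8]
scene -30 [(60, 109), (70, 111), (80, 103), (90, 89), (100, 0), (110, 0), (120, -1), (130, 1), (140, 1), (150, 2), (160, 1), (170, 3), (180, 3), (190, 1), (200, 2), (210, 0), (220, 3), (230, 6)]
scene -10 [(60, 105), (70, 86), (80, 90), (120, 2), (130, 1), (140, 1), (150, 2), (160, 1), (170, 1), (180, 1), (190, 1), (220, 53), (230, 22)]
scene 10 [(130, 1), (140, 2), (150, 1), (160, 2), (170, 0), (180, 1), (210, 63), (220, 42), (230, 6)]
scene 30 [(170, 1), (180, 7), (210, 62), (220, 27), (230, 6)]
ice []
side -30 [(60, 82), (80, 92), (90, 0), (100, -1), (110, -1), (120, 0), (130, 0), (140, -1), (150, 0), (170, 106), (180, 103), (220, 54), (230, 30)]
side -10 [(60, 28), (70, 2), (80, 85), (90, 2), (100, 2), (110, 5), (120, 1), (130, 0), (140, -1), (150, 0), (170, 107), (180, 107), (220, 44), (230, 14)]
side 10 [(60, 40), (70, 102), (80, 99), (90, 1), (100, -1), (110, 0), (120, 1), (130, 1), (140, -1), (150, 0), (170, 114), (180, 107), (210, 54), (220, 31), (230, 5)]
side 30 [(60, 62), (70, 2), (80, 1), (90, 4), (100, 94), (110, 94), (120, 1), (130, 96), (140, 3), (150, 113), (160, 110), (170, 114), (180, 109), (210, 51), (220, 21), (230, 3)]
ice []
scene on [(18, -175, 10, 21), (68, -113, 20, -29)]
side on [(33, -146, 22, 0), (19, -112, 25, -34), (100, -110, -16, -37)]
```

```bash
python3 -m handwheel '[[[0.005,0,-0.05,0],[0.012,0,-0.13,0],[0.02,0,-0.22,0],[0.028,0,-0.32,0],[0.035,0,-0.42,0],[0.04,0,-0.52,0],[0.042,0,-0.6,0],[0.042,0,-0.66,0],[0.042,0,-0.685,0]]]'
python3 ice3.py
```

```text
time_s: 51.82
eef_pos: [0.6946, 0.0365, 0.2741]
eef_rot: [0.0, 0.773, 0.634, 0.0]
wrist_force: [0.4, -0.4, -1.4]
opening: 0.268
grasp_force: 59.7
[0.695 0.036 0.274] 51.825
scene on []
scene bin []
scene hop [(44, -214, -19, 164), (43, -212, 16, 165), (17, -181, -22, 165), (47, -187, 7, 163)]
side on []
side bin []
side hop [(509, -244, 1, 173), (37, -149, -37, 182), (51, -138, -20, 156)]
```

```bash
python3 - <<'E'
from h import *
a=np.radians(78.8);ex=np.array([np.cos(a),np.sin(a)]);ey=np.array([-ex[1],ex[0]]);H=np.array([.655,-.158])
for n in('scene','side'):
    c=dict(np.load(f'pics/{n}.npz'));W=cloud(c);D=W[...,:2]-H;T=D@ex*1000;Y=D@ey*1000;Z=W[...,2]*1000
    hsv=cv2.cvtColor(c['color'],cv2.COLOR_RGB2HSV).astype(int)
    m=(hsv[...,1]<50)&(hsv[...,2]>170)&(((Z>10)&(Z<45))|(Z>205))&(T>50)&(T<400)&(abs(Y)<200)
    nn,lab,st,ce=cv2.connectedComponentsWithStats(m.astype(np.uint8));print(n,[(int(st[i,4]),int(np.median(T[lab==i])),int(np.median(Y[lab==i])),int(np.median(Z[lab==i])),int(np.median(hsv[...,2][lab==i]))) for i in range(1,nn) if st[i,4]>10])
    for lo,hi in((-40,-10),(-10,10),(10,40)):
        print(n,lo,[(t,*np.round(np.percentile(Z[k],[10,90])).astype(int)) for t in range(60,180,10) if (k:=(abs(T-t)<5)&(Y>lo)&(Y<hi)&(Z<300)&(Z>200)).sum()>3])
E
```

```text
scene [(207, 57, -15, 24, 174), (33, 126, -147, 35, 178)]
scene -40 [(60, np.int64(203), np.int64(211)), (80, np.int64(218), np.int64(222)), (90, np.int64(222), np.int64(232)), (100, np.int64(227), np.int64(242)), (110, np.int64(228), np.int64(245)), (120, np.int64(234), np.int64(247)), (130, np.int64(232), np.int64(248)), (140, np.int64(233), np.int64(254)), (150, np.int64(234), np.int64(258)), (160, np.int64(239), np.int64(264)), (170, np.int64(238), np.int64(273))]
scene -10 [(60, np.int64(205), np.int64(210)), (80, np.int64(220), np.int64(223)), (110, np.int64(226), np.int64(229)), (120, np.int64(229), np.int64(231))]
scene 10 [(140, np.int64(231), np.int64(235)), (150, np.int64(234), np.int64(235))]
side [(35, 137, 87, 636, 188), (16, 228, 0, 443, 182), (140, 182, 13, 242, 203), (321, 56, 2, 27, 225), (61, 123, -133, 33, 208)]
side -40 [(60, np.int64(206), np.int64(208)), (80, np.int64(219), np.int64(220)), (90, np.int64(222), np.int64(224)), (100, np.int64(223), np.int64(226)), (110, np.int64(225), np.int64(227)), (130, np.int64(241), np.int64(260)), (140, np.int64(247), np.int64(259))]
side -10 [(60, np.int64(206), np.int64(208)), (80, np.int64(219), np.int64(222)), (90, np.int64(223), np.int64(224)), (100, np.int64(224), np.int64(226)), (110, np.int64(225), np.int64(227))]
side 10 [(60, np.int64(203), np.int64(207)), (100, np.int64(226), np.int64(240)), (110, np.int64(230), np.int64(253)), (120, np.int64(230), np.int64(254)), (130, np.int64(234), np.int64(256)), (140, np.int64(234), np.int64(260)), (150, np.int64(237), np.int64(266)), (160, np.int64(237), np.int64(262)), (170, np.int64(234), np.int64(272))]
```

```bash
python3 - <<'E'
from h import *
a=np.radians(78.8);ex=np.array([np.cos(a),np.sin(a)]);ey=np.array([-ex[1],ex[0]]);H=np.array([.655,-.158])
for n in('scene','side'):
    c=dict(np.load(f'pics/{n}.npz'));W=cloud(c);D=W[...,:2]-H;T=D@ex*1000;Y=D@ey*1000;Z=W[...,2]*1000
    hsv=cv2.cvtColor(c['color'],cv2.COLOR_RGB2HSV).astype(int);v,u=np.indices(Z.shape)
    for th in (200,225):
        m=(hsv[...,1]<60)&(hsv[...,2]>th)&(Z>125)&(T>-70)&(T<100)&(abs(Y)<80)
        nn,lab,st,ce=cv2.connectedComponentsWithStats(m.astype(np.uint8))
        for i in range(1,nn):
            if st[i,4]>14: k=lab==i;print(n,th,st[i,4],'uv',ce[i].round(),'T',np.percentile(T[k],[3,50,97]).round(),'Y',np.percentile(Y[k],[3,50,97]).round(),'Z',np.percentile(Z[k],[3,50,97]).round())
    m=(T>30)&(T<62)&(abs(Y)<75)&(Z>125)&(Z<200)
    print(n,'rear ledge',[(t,y,int(np.median(Z[k]))) for t in (40,48,56) for y in range(-60,61,20) if (k:=m&(abs(T-t)<4)&(abs(Y-y)<8)).sum()>3])
E
```

```text
scene 200 61 uv [228. 176.] T [-26. -17.  -8.] Y [ 7. 18. 31.] Z [156. 163. 168.]
scene 200 56 uv [218. 181.] T [-26. -15.  -9.] Y [-27. -15.  -3.] Z [157. 165. 170.]
scene 200 20 uv [234. 183.] T [12. 17. 23.] Y [13. 21. 28.] Z [163. 166. 170.]
scene 200 55 uv [224. 186.] T [ 2. 11. 18.] Y [-20. -10.   3.] Z [158. 163. 169.]
scene 200 22 uv [225. 202.] T [50. 59. 76.] Y [-36. -30. -25.] Z [154. 159. 187.]
scene 225 29 uv [229. 176.] T [-22. -16. -11.] Y [10. 20. 30.] Z [160. 164. 169.]
scene 225 26 uv [218. 181.] T [-21. -13. -11.] Y [-24. -16.  -8.] Z [159. 165. 170.]
scene 225 15 uv [235. 183.] T [12. 18. 23.] Y [16. 22. 28.] Z [163. 166. 170.]
scene 225 35 uv [224. 186.] T [ 4. 11. 17.] Y [-18.  -8.   0.] Z [160. 164. 168.]
scene rear ledge [(40, -60, 139), (40, -40, 140), (48, -60, 138), (48, -40, 149), (56, -60, 135), (56, -40, 138), (56, -20, 136), (56, 0, 192)]
side 200 545 uv [261. 151.] T [-57. -46. -12.] Y [-51.  -3.  45.] Z [154. 174. 200.]
side 200 116 uv [258. 172.] T [42. 54. 64.] Y [ 6. 27. 51.] Z [147. 162. 197.]
side 225 480 uv [262. 151.] T [-57. -46. -13.] Y [-47.  -2.  42.] Z [155. 173. 198.]
side 225 29 uv [261. 168.] T [43. 49. 57.] Y [26. 37. 50.] Z [169. 182. 196.]
side 225 49 uv [255. 175.] T [52. 59. 65.] Y [ 6. 20. 30.] Z [147. 157. 162.]
side rear ledge [(40, 0, 157), (40, 20, 162), (40, 40, 153), (40, 60, 136), (48, 0, 148), (48, 20, 172), (48, 40, 170), (48, 60, 136), (56, -20, 130), (56, 0, 134), (56, 20, 154), (56, 40, 138), (56, 60, 133)]
```

```bash
python3 -m handwheel '[[[-0.12,0,0,0],[-0.23,0,0.05,0],[-0.23,0,0.08,0],[-0.215,0,0.12,0],[-0.19,0,0.17,0],[-0.17,0,0.225,0],[-0.17,0,0.225,0]]]'
cat > pg.py <<'E'
from h import *
a=np.radians(78.8);ex=np.array([np.cos(a),np.sin(a)]);ey=np.array([-ex[1],ex[0]]);H=np.array([.655,-.158]);o=ctrl.get_obs();P=o['eef_pos']
print('t',round(o['time_s'],2),'TCP t,lat,z',np.round([(P[:2]-H)@ex*1000,(P[:2]-H)@ey*1000,P[2]*1000]),np.round(o['wrist_force'],1))
for n in('scene','side'):
    c=shot(n);W=cloud(c);D=W[...,:2]-H;T=D@ex*1000;Y=D@ey*1000;Z=W[...,2]*1000
    for lo,hi in((-38,-20),(-20,0),(0,20),(20,38)):
        print(n,lo,[(t,*np.round(np.percentile(Z[k],[15,85])).astype(int)) for t in range(-20,180,10) if (k:=(abs(T-t)<5)&(Y>lo)&(Y<hi)&(Z<P[2]*1000+5)&(Z>130)).sum()>3])
    hsv=cv2.cvtColor(c['color'],cv2.COLOR_RGB2HSV).astype(int)
    m=(hsv[...,1]<60)&(hsv[...,2]>200)&(Z>125)&(Z<P[2]*1000+10)&(T>-70)&(T<170)&(abs(Y)<80)
    nn,lab,st,ce=cv2.connectedComponentsWithStats(m.astype(np.uint8));print('ice',[(int(st[i,4]),*[int(np.median(q[lab==i])) for q in(T,Y,Z)]) for i in range(1,nn) if st[i,4]>14])
E
python3 pg.py
```

```text
time_s: 52.8
eef_pos: [0.6877, 0.0046, 0.2271]
eef_rot: [-0.001, 0.773, 0.635, 0.0]
wrist_force: [-0.2, -0.5, 0.9]
opening: 0.27
grasp_force: 59.6
t 52.8 TCP t,lat,z [166.  -0. 227.] [-0.2 -0.5  0.9]
scene -38 [(-20, np.int64(141), np.int64(166)), (-10, np.int64(140), np.int64(162)), (0, np.int64(139), np.int64(142)), (30, np.int64(140), np.int64(212)), (40, np.int64(151), np.int64(213)), (50, np.int64(148), np.int64(210)), (60, np.int64(136), np.int64(210)), (70, np.int64(207), np.int64(210)), (140, np.int64(202), np.int64(219))]
scene -20 [(-20, np.int64(163), np.int64(168)), (-10, np.int64(160), np.int64(166)), (30, np.int64(210), np.int64(213)), (40, np.int64(210), np.int64(214)), (50, np.int64(208), np.int64(213)), (60, np.int64(207), np.int64(211)), (70, np.int64(207), np.int64(210)), (100, np.int64(202), np.int64(206)), (110, np.int64(203), np.int64(205))]
scene 0 [(-20, np.int64(161), np.int64(168)), (-10, np.int64(163), np.int64(166)), (30, np.int64(208), np.int64(212)), (40, np.int64(210), np.int64(212))]
scene 20 [(-20, np.int64(165), np.int64(168))]
ice [(36, -17, 15, 165
[... 409 characters left out ...]
207)), (90, np.int64(201), np.int64(205)), (100, np.int64(201), np.int64(205)), (140, np.int64(199), np.int64(221)), (170, np.int64(222), np.int64(231))]
side 20 [(-20, np.int64(158), np.int64(166)), (-10, np.int64(156), np.int64(161)), (30, np.int64(136), np.int64(209)), (40, np.int64(136), np.int64(173)), (50, np.int64(138), np.int64(185)), (60, np.int64(135), np.int64(160)), (70, np.int64(185), np.int64(227)), (90, np.int64(212), np.int64(228)), (100, np.int64(203), np.int64(221)), (110, np.int64(201), np.int64(226)), (120, np.int64(202), np.int64(231)), (130, np.int64(196), np.int64(227)), (140, np.int64(200), np.int64(226))]
ice [(455, -48, 5, 180), (33, 90, 14, 204), (89, 53, 30, 164)]
```

```bash
python3 -m handwheel '[[[0.15,0.01,-0.03,0],[0.28,0.01,-0.02,0],[0.28,0.01,0.17,0],[0.28,0.01,0.32,0],[0.28,0.01,0.34,0],[0.28,0.01,0.34,0]]]'
python3 -m handwheel '[[[-0.05,0,0,0],[-0.1,0,0,0],[-0.15,0,0,0],[-0.19,0,0,0],[-0.22,0,0,0],[-0.22,0,0,0]]]'
python3 pg.py
```

```text
time_s: 53.65
eef_pos: [0.7008, 0.0578, 0.1606]
eef_rot: [-0.0, 0.773, 0.634, 0.0]
wrist_force: [-0.7, -0.6, -1.7]
opening: 0.265
grasp_force: 59.1
time_s: 54.4
eef_pos: [0.692, 0.0138, 0.1603]
eef_rot: [0.0, 0.774, 0.634, -0.0]
wrist_force: [-0.7, 0.3, -1.9]
opening: 0.269
grasp_force: 59.2
t 54.4 TCP t,lat,z [176.  -3. 160.] [-0.7  0.3 -1.9]
scene -38 [(-20, np.int64(141), np.int64(162)), (-10, np.int64(141), np.int64(161)), (0, np.int64(138), np.int64(158)), (10, np.int64(150), np.int64(163)), (30, np.int64(137), np.int64(144)), (40, np.int64(141), np.int64(162)), (50, np.int64(158), np.int64(165)), (60, np.int64(140), np.int64(163)), (70, np.int64(139), np.int64(159)), (80, np.int64(135), np.int64(141)), (90, np.int64(136), np.int64(140)), (150, np.int64(131), np.int64(145))]
scene -20 [(-20, np.int64(161), np.int64(165)), (-10, np.int64(156), np.int64(162)), (10, np.int64(161), np.int64(165)), (20, np.int64(157), np.int64(163)), (40, np.int64(150), np.int64(161)), (50, np.int64(142), np.int64(165)), (60, np.int64(140), np.int64(163)), (70, np.int64(139), np.int64(158)), (80, np.
[... 1281 characters left out ...]
8)), (110, np.int64(133), np.int64(135)), (150, np.int64(135), np.int64(158))]
side 20 [(-20, np.int64(155), np.int64(164)), (-10, np.int64(155), np.int64(160)), (30, np.int64(136), np.int64(144)), (40, np.int64(148), np.int64(162)), (50, np.int64(135), np.int64(164)), (60, np.int64(145), np.int64(163)), (70, np.int64(143), np.int64(159)), (80, np.int64(149), np.int64(162)), (90, np.int64(138), np.int64(154)), (100, np.int64(137), np.int64(161)), (110, np.int64(136), np.int64(160)), (120, np.int64(136), np.int64(162)), (130, np.int64(141), np.int64(158)), (140, np.int64(135), np.int64(153)), (150, np.int64(136), np.int64(160))]
ice [(243, -37, -3, 161), (67, 59, 23, 162), (37, 101, 12, 135)]
```

```bash
python3 -m handwheel '[[[0.01,0,-0.005,0],[0.035,0,-0.01,0],[0.075,0,-0.02,0],[0.12,0,-0.05,0],[0.165,0,-0.12,0],[0.2,0,-0.21,0],[0.22,0,-0.3,0],[0.23,0,-0.38,0],[0.23,0,-0.43,0],[0.23,0,-0.44,0]]]'
python3 pg.py | grep -A0 -e ice -e TCP
```

```text
time_s: 55.75
eef_pos: [0.7014, 0.0593, 0.2494]
eef_rot: [0.001, 0.773, 0.634, 0.0]
wrist_force: [0.7, 0.6, -1.3]
opening: 0.269
grasp_force: 59.2
t 55.75 TCP t,lat,z [222.  -3. 249.] [ 0.7  0.6 -1.3]
--
ice [(61, -14, 17, 164), (56, -15, -16, 163), (30, 17, 24, 166), (49, 11, -10, 163), (69, 102, -21, 253)]
--
ice [(619, -45, 4, 181), (64, 48, 35, 180), (31, 144, 8, 223)]
```

```bash
python3 - <<'E'
from h import *
a=np.radians(78.8);ex=np.array([np.cos(a),np.sin(a)]);ey=np.array([-ex[1],ex[0]]);H=np.array([.655,-.158])
for n in('scene','side'):
    c=dict(np.load(f'pics/{n}.npz'));W=cloud(c);D=W[...,:2]-H;T=D@ex*1000;Y=D@ey*1000;Z=W[...,2]*1000
    hsv=cv2.cvtColor(c['color'],cv2.COLOR_RGB2HSV).astype(int)
    print(n,'ledge',[(t,y,int(np.median(Z[k]))) for t in (40,48,56) for y in range(-60,61,20) if (k:=(Z>125)&(Z<200)&(abs(T-t)<4)&(abs(Y-y)<8)).sum()>3])
    m=(hsv[...,1]<60)&(hsv[...,2]>160)&(((Z>225)&(Z<275)&(T>70)&(T<180)&(abs(Y)<45))|((Z>9)&(Z<45)&(T>65)&(T<450)&(abs(Y)<150)))
    nn,lab,st,ce=cv2.connectedComponentsWithStats(m.astype(np.uint8));print([(int(st[i,4]),*[int(np.median(q[lab==i])) for q in(T,Y,Z,hsv[...,2])]) for i in range(1,nn) if st[i,4]>8])
    for lo,hi in((0,20),(10,36)): print([(t,*np.round(np.percentile(Z[k],[15,85])).astype(int)) for t in range(60,180,10) if (k:=(abs(T-t)<5)&(Y>lo)&(Y<hi)&(Z<275)&(Z>205)).sum()>3])
E
```

```text
scene ledge [(40, -60, 139), (40, -40, 139), (40, -20, 136), (48, -60, 137), (48, -40, 140), (48, -20, 138), (56, -60, 137), (56, -40, 136), (56, -20, 134)]
[(140, 104, -18, 248, 203), (27, 126, -139, 37, 177)]
[(60, np.int64(207), np.int64(210)), (90, np.int64(229), np.int64(251)), (100, np.int64(230), np.int64(249))]
[(60, np.int64(208), np.int64(211))]
side ledge [(40, 0, 151), (40, 20, 154), (40, 40, 156), (40, 60, 136), (48, 0, 136), (48, 20, 172), (48, 40, 173), (48, 60, 138), (56, 0, 133), (56, 20, 134), (56, 40, 136), (56, 60, 133)]
[(16, 95, -15, 253, 225), (95, 102, 19, 247, 239), (23, 145, 34, 251, 179), (61, 123, -130, 32, 203)]
[(90, np.int64(251), np.int64(255)), (100, np.int64(227), np.int64(253)), (110, np.int64(227), np.int64(247)), (120, np.int64(224), np.int64(228)), (130, np.int64(224), np.int64(227)), (140, np.int64(222), np.int64(227)), (150, np.int64(221), np.int64(224)), (160, np.int64(223), np.int64(225))]
[(60, np.int64(205), np.int64(209)), (90, np.int64(246), np.int64(255)), (100, np.int64(229), np.int64(253)), (110, np.int64(230), np.int64(247)), (120, np.int64(225), np.int64(239)), (130, np.int64(224), np.int64(247)), (140, np.int64(226), np.int64(247)), (150, np.int64(222), np.int64(241)), (160, np.int64(226), np.int64(239)), (170, np.int64(220), np.int64(253))]
```

```bash
python3 -m handwheel '[[[-0.02,0,0,0],[-0.07,0,0,0],[-0.14,0,0,0],[-0.23,0,0,0],[-0.33,0,0,0],[-0.43,0,0,0],[-0.51,0,0,0],[-0.575,0,0,0],[-0.26,0,0,0],[0.05,0,0,0]]]'
python3 - <<'E'
from h import *
a=np.radians(78.8);ex=np.array([np.cos(a),np.sin(a)]);ey=np.array([-ex[1],ex[0]]);H=np.array([.655,-.158]);tgt(.425,.212,.2,3.5)
for n in('scene','side'):
    c=shot(n);W=cloud(c);D=W[...,:2]-H;T=D@ex*1000;Y=D@ey*1000;Z=W[...,2]*1000
    hsv=cv2.cvtColor(c['color'],cv2.COLOR_RGB2HSV).astype(int)
    print(n,'ledge',[(t,y,int(np.median(Z[k]))) for t in (48,56) for y in range(-60,61,20) if (k:=(Z>125)&(Z<200)&(abs(T-t)<4)&(abs(Y-y)<8)).sum()>3])
    for nm,m in (('scoop',(Z>220)&(Z<280)&(T>70)&(T<190)&(abs(Y)<45)),('table',(Z>9)&(Z<45)&(T>65)&(T<450)&(abs(Y)<150)),('front',(Z>9)&(Z<145)&(T<-60)&(T>-250)&(abs(Y)<150)),('hop',(Z>135)&(Z<203)&(T>-60)&(T<45)&(abs(Y)<60))):
        nn,lab,st,ce=cv2.connectedComponentsWithStats((m&(hsv[...,1]<60)&(hsv[...,2]>(200 if nm=='hop' else 180))).astype(np.uint8));print(nm,[(int(st[i,4]),*[int(np.median(q[lab==i])) for q in(T,Y,Z,hsv[...,2])]) for i in range(1,nn) if st[i,4]>8])
E
```

```text
time_s: 57.1
eef_pos: [0.7035, 0.0692, 0.2486]
eef_rot: [0.0, 0.774, 0.633, 0.0]
wrist_force: [0.6, 0.1, -1.5]
opening: 0.265
grasp_force: 59.3
shift [ 0.423 -1.507  0.242] twist -0.174 yaw -11.5 q [-0.07  0.46  1.23  0.    1.45  0.13] t 57.1
scene ledge [(48, -60, 138), (48, -40, 141), (48, -20, 171), (48, 0, 176), (48, 20, 175), (56, -60, 135), (56, -40, 137), (56, -20, 186), (56, 0, 193), (56, 20, 192)]
scoop [(41, 125, -15, 228, 194)]
table []
front []
hop [(60, -20, 26, 178, 223), (67, -21, -29, 179, 222), (54, 0, 17, 164, 230), (54, -4, -14, 164, 227), (17, 20, 25, 167, 229), (31, 16, -8, 166, 233)]
side ledge [(48, 0, 151), (48, 20, 174), (48, 40, 169), (48, 60, 137), (56, -20, 193), (56, 0, 136), (56, 20, 137), (56, 40, 137), (56, 60, 134)]
scoop [(42, 165, 10, 223, 221)]
table [(50, 125, -134, 34, 212)]
front [(9, -94, 144, 54, 219)]
hop [(574, -45, -5, 176, 232), (27, 41, 24, 164, 219)]
```

```bash
python3 -m handwheel '[[[0.05,-0.25,0,0],[0.1,-0.5,0,0],[0.172,-0.755,0,-0.08],[0.172,-0.755,0,-0.171],[0.172,-0.755,0,-0.171]]]'
python3 - <<'E'
from h import *
tgt(.421,.197,.06,3.2)
E
```

```text
time_s: 57.82
eef_pos: [0.5616, 0.1328, 0.2489]
eef_rot: [0.0, 0.686, 0.728, 0.0]
wrist_force: [0.5, -0.0, -2.1]
opening: 0.27
grasp_force: 59.7
shift [ 0.362 -0.684  0.944] twist 0.002 yaw 3.4 q [ 0.03  0.18  1.59 -0.    1.37 -0.03] t 57.83
```

```bash
python3 -m handwheel '[[[0.15,-0.3,0,0],[0.3,-0.6,0.15,0],[0.362,-0.684,0.4,0],[0.362,-0.684,0.65,0],[0.362,-0.684,0.85,0],[0.362,-0.684,0.944,0],[0.362,-0.684,0.944,0]]]'
python3 - <<'E'
from h import *
tgt(.421,.197,.036,3.2);o=ctrl.get_obs();P=o['eef_pos']
for n in('scene','side'):
    W=cloud(shot(n));X,Y,Z=[W[...,i] for i in range(3)]
    print(n,[(round(y*1000),*np.round(np.percentile(Z[k],[15,90])*1000).astype(int),*np.round(np.percentile(X[k],[2,98])*1000).astype(int)) for y in np.arange(.03,.2,.015) if (k:=(abs(Y-y)<.007)&(abs(X-.425)<.07)&(Z>.016)&(Z<.1)).sum()>4])
E
```

```text
time_s: 58.7
eef_pos: [0.4203, 0.1964, 0.0582]
eef_rot: [-0.001, 0.687, 0.727, -0.001]
wrist_force: [-0.5, 0.1, -1.7]
opening: 0.27
grasp_force: 59.8
shift [0.003 0.004 0.111] twist 0.0 yaw 3.2 q [ 0.18  0.2   2.01 -0.    0.94  0.12] t 58.7
scene [(60, np.int64(37), np.int64(42), np.int64(391), np.int64(462)), (75, np.int64(38), np.int64(46), np.int64(387), np.int64(466)), (90, np.int64(37), np.int64(55), np.int64(385), np.int64(466)), (105, np.int64(35), np.int64(60), np.int64(383), np.int64(466)), (120, np.int64(34), np.int64(63), np.int64(383), np.int64(466)), (135, np.int64(32), np.int64(62), np.int64(382), np.int64(464)), (150, np.int64(31), np.int64(59), np.int64(383), np.int64(463)), (165, np.int64(31), np.int64(66), np.int64(429), np.int64(463)), (180, np.int64(47), np.int64(68), np.int64(433), np.int64(461)), (195, np.int64(63), np.int64(99), np.int64(434), np.int64(445))]
side [(120, np.int64(32), np.int64(37), np.int64(388), np.int64(463)), (135, np.int64(31), np.int64(66), np.int64(387), np.int64(466)), (165, np.int64(30), np.int64(54), np.int64(384), np.int64(463)), (180, np.int64(52), np.int64(69), np.int64(407), np.int64(462)), (195, np.int64(69), np.int64(94), np.int64(390), np.int64(450))]
```

```bash
python3 -m handwheel '[[[0,0,0.05,0],[0,0,0.09,0],[0,0,0.1,0],[0,0,0.1,0]]]'
python3 -m handwheel '[[[0,0,0,0],[0,0,0,0],[0,0,0,0],[0,0,0,0]]]' 60
python3 -m handwheel '[[[0,0,-0.2,0],[0,0,-0.5,0],[0,0,-0.8,0],[0,0,-1,0],[0,0,-1,0]]]'
python3 - <<'E'
from h import *
o=ctrl.get_obs();print(o['time_s'])
for n in('scene','side'):
    W=cloud(shot(n));X,Y,Z=[W[...,i] for i in range(3)]
    print(n,[(round(y*1000),*np.round(np.percentile(Z[k],[15,90])*1000).astype(int),*np.round(np.percentile(X[k],[2,98])*1000).astype(int)) for y in np.arange(.03,.27,.015) if (k:=(abs(Y-y)<.007)&(abs(X-.425)<.07)&(Z>.0075)&(Z<.12)).sum()>4])
c=dict(np.load('pics/scene.npz'));W=cloud(c);hsv=cv2.cvtColor(c['color'],cv2.COLOR_RGB2HSV).astype(int);H,S,V=[hsv[...,i] for i in range(3)]
a=np.radians(78.8);ex=np.array([np.cos(a),np.sin(a)]);D=W[...,:2]-[.655,-.158];T=D@ex*1000;Yl=D@[-ex[1],ex[0]]*1000;Z=W[...,2]*1000
m=(S<60)&(V>200)&(Z>135)&(Z<203)&(T>-60)&(T<45)&(abs(Yl)<60);nn,lab,st,ce=cv2.connectedComponentsWithStats(m.astype(np.uint8));print('hop',[(int(st[i,4]),*ce[i].round()) for i in range(1,nn) if st[i,4]>8])
m=((H<10)|(H>165))&(S>40)&(T<-20)&(T>-110)&(Yl<75)&(Z>80);v,u=np.indices(Z.shape);print('red px',m.sum(),u[m].mean() if m.any() else 0,v[m].mean() if m.any() else 0)
E
```

```text
time_s: 59.3
eef_pos: [0.4207, 0.197, 0.0394]
eef_rot: [-0.0, 0.686, 0.728, -0.0]
wrist_force: [-0.6, -0.1, -1.8]
opening: 0.264
grasp_force: 60.0
time_s: 59.8
eef_pos: [0.421, 0.1971, 0.0396]
eef_rot: [0.0, 0.686, 0.728, 0.0]
wrist_force: [1.6, 0.3, -0.3]
opening: 0.7
grasp_force: 0.0
time_s: 60.42
eef_pos: [0.4231, 0.1975, 0.2434]
eef_rot: [0.002, 0.686, 0.728, 0.003]
wrist_force: [0.0, 0.7, -0.3]
opening: 0.698
grasp_force: 0.0
60.425
scene [(45, np.int64(8), np.int64(13), np.int64(376), np.int64(484)), (60, np.int64(8), np.int64(12), np.int64(376), np.int64(486)), (75, np.int64(9), np.int64(16), np.int64(386), np.int64(482)), (90, np.int64(9), np.int64(27), np.int64(385), np.int64(482)), (105, np.int64(9), np.int64(36), np.int64(384), np.int64(482)), (120, np.int64(9), np.int64(36), np.int64(383), np.int64(479)), (135, np.int64(9), np.int64(41), np.int64(383), np.int64(480)), (150, np.int64(9), np.int64(42), np.int64(382), np.int64(478)), (165, np.int64(10), np.int64(48), np.int64(371), np.int64(477)), (180, np.int64(9), np.int64(51), np.int64(368), np.int64(477)), (195, np.int64
[... 1022 characters left out ...]
, np.int64(8), np.int64(60), np.int64(406), np.int64(473)), (210, np.int64(61), np.int64(66), np.int64(410), np.int64(432)), (225, np.int64(69), np.int64(73), np.int64(409), np.int64(430)), (240, np.int64(75), np.int64(81), np.int64(408), np.int64(431)), (255, np.int64(78), np.int64(86), np.int64(407), np.int64(429)), (270, np.int64(76), np.int64(82), np.int64(411), np.int64(425))]
hop [(48, np.float64(230.0), np.float64(171.0)), (59, np.float64(212.0), np.float64(180.0)), (47, np.float64(231.0), np.float64(180.0)), (51, np.float64(220.0), np.float64(185.0)), (10, np.float64(236.0), np.float64(183.0)), (16, np.float64(226.0), np.float64(188.0))]
red px 9 220.22222222222223 169.77777777777777
```

```bash
python3 -c "
from bench import ctrl
print(ctrl.hand_in())"
```

```text
the job is handed in; nothing more can be done
None
```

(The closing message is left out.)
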